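Push a row of paint bottles home in the rack

TASK

Stand the spare square paint bottle upright close behind the row of three, in line with it, so that it becomes the last of the row. Then push the row into the rack's wide lane as one straight block, touching only that last bottle, until the row is closed up and firm against the stop inside the lane: lean on it there for half a second with about 8 N, never over 18 N, then let go and back away. Leave everything else where it stands.

Things in the scene. Friction and masses are not known exactly. Their poses are not given: they have to be found in the camera images.
- rack: Plywood bottle rack, fixed. Its wide lane is a straight channel with walls 26 mm high and no floor: bottles slide in on the table top. Origin on the table, in the middle of the lane's mouth; x points into the lane, y across it to the left, z up. The mouth is flared: 60 mm wide at x = 0, narrowing to the lane's 41 mm at x = 25 mm. The walls reach to x = 205 mm.
- lane_throat (a point): Point on the lane's centre line where the flare ends (rack x = 25 mm, on the table). Beyond it a plywood stop block (37 mm wide, 33 mm high, brass nut on top) is clamped in the lane and does not give. Its near face is 86 to 112 mm beyond this point; where is not reported: feel for it. Once seated, the last of four bottles still stands 7 to 33 mm out of the mouth.
- narrow_lane (a point): Front end of the rack's narrow second lane (rack x = 25, y = -48 mm, on the table), which is full of round dropper bottles 66 mm high, part of the rack. Not involved.
- jar_front: Front bottle of the row, the one nearest the mouth. Square amber glass bottle of the same kind (body 36 x 36 mm, 40 mm high, on top a round black cap 26 mm across reaching to 56 mm; about 110 g). Origin at the centre of its underside; z up, x and y along its sides. The row of three stands on the table before the mouth, in line with the lane to about 4 mm and 6 degrees, with gaps of a few mm.
- jar_mid: Middle bottle of the row: a square amber glass bottle of the same kind (body 36 x 36 mm, 40 mm high, on top a round black cap 26 mm across reaching to 56 mm; about 110 g). Origin at the centre of its underside; z up, x and y along its sides.
- jar_back: Third bottle of the row, farthest from the mouth: a square amber glass bottle of the same kind (body 36 x 36 mm, 40 mm high, on top a round black cap 26 mm across reaching to 56 mm; about 110 g). Origin at the centre of its underside; z up, x and y along its sides.
- jar_spare: The spare bottle, standing by itself elsewhere on the mat: a square amber glass bottle of the same kind (body 36 x 36 mm, 40 mm high, on top a round black cap 26 mm across reaching to 56 mm; about 110 g). Origin at the centre of its underside; z up, x and y along its sides.
- thread_spool: Bystander: green spool, 40 mm across, 40 mm high, beside the row. Origin at the centre of its underside.
- dropper: Bystander: round white dropper bottle, 26 mm across, 75 mm high, near the spare bottle. Origin at the centre of its underside.
- tape_roll: Bystander: yellow tape roll lying flat, 90 mm across, 20 mm high. Origin at the centre of its underside.
- rinse_cup: Bystander: glass cup, 72 mm across, 80 mm high. Origin at the centre of its underside.
- terrain_base: Bystander: model rock on a round black base 80 mm across, 75 mm high. Origin at the centre of its underside.
- paint_brush: Bystander: flat paint brush lying on the robot's side of the rack, 160 mm long. Origin under its middle, x along it.
Not all that is in view belongs to the job. Leave any purple look-alike of the jar_back alone. What is shaped like the jar_mid but red is not meant.

How it is judged:
By the outcome, as a careful person would: the job done as asked, in the order asked, and still so for the second after the job is handed in, with the robot touching nothing.
It also fails if it takes over 72 s, if anything falls off the work surface, if the arm or the gripper's body presses on something with over 40 N, if the wrist force passes 120 N, or if a joint passes its speed limit or range.

ROBOT

A 6-joint arm with a two-finger parallel gripper is mounted at the origin on the work surface. World frame = base frame: x ahead of the robot, y to its left, z up, the work surface at z = 0. Lengths are in m, angles in rad, forces in N, time in s.
With the tool pointing down it reaches from about 0.25 to 0.775 m from the base axis. Payload 4 kg.
Tool frame: the origin (TCP) lies on the centre line of the jaws, within the pads' length; the fingertips stand 11 mm ahead of it and the grasp point (between the pads) lies 8 mm behind it (tip_reach is the distance from the TCP to the fingertips, in m); z points along the fingers, y is the direction in which the jaws open and shut (so a half turn about z gives the same grasp; the last joint's range is limited). The gripper opens to 85 mm and grips with 20 to 120 N. Pads are 22 mm wide; open, the fingers measure 114 mm over their backs; the gripper's body (76 mm by 85 mm) begins 54 mm behind the grasp point. The pads swing forward as they close: fully open they stand 13 mm farther back than shut.
Start: joints at [1.076, 0.087, 1.371, -0, 1.684, -0.103], TCP at [0.21, 0.508, 0.242] pointing down, gripper open.
Joint ranges: [-3.1, 3.1], [-0.76, 2.03], [0.27, 2.55], [-1.08, 4.22], [0.17, 2.65], [-2.57, 2.57]. Speed limits (rad/s): [2.79, 2.79, 3.14, 3.14, 3.14, 3.14].

INTERFACE

Orientations are given as a unit quaternion [x, y, z, w].
In Python, from workcell import state, grab_frame, camera_params, close_job, recognise, silhouettes, mark_of, tip_reach gives the robot as it stands.
- The arm moves only by the tool arm_command, never from a script. Its argument "targets" is a list that holds one entry, the list of rows, each a list of 6 numbers: the shift along the world's x, y, z in m, then the turn, a rotation vector about the world's x, y, z in rad. In form: [[[dx, dy, dz, wx, wy, wz], ...]]. A call has 1 to 12 rows; each row is the pose to reach, as a shift and turn from the pose commanded when the call began; what a row does not reach only later rows make up. A row lasts 1/12 s, in which the tool goes at most 41.7 mm and 7.16 degrees, less where a joint would pass 70% of its speed; a pose out of reach is approached as far as the arm can. A call with a gripper value outside its range is refused whole. "grip" is the closure, from 0 (fully open) to 1 (shut), set as the call begins (left out, the last holds). The fingers move at their own pace and stop on an object; the grip force is fixed at half the most. Time passes only in rows, so rows that repeat a pose let the fingers close. It gives the time, the measured TCP pose, the force and the opening at its end, in the units of the state.
- state(): the state, without advancing time (a new reading comes with each control period).
- grab_frame(name): name is "scene" or "top" or "wrist"; returns (picture, depth): 384x512x3 uint8, red, green, blue; 384x512 float32, m along the optical axis (not along the pixel's ray), 0 where there is no reading.
- camera_params(name): a dict with "fovy" (degrees; the focal length in pixels is half the picture's height over the tangent of half this angle, whatever the lens; pixels are square), "cx", "cy" (the principal point, pixels), "xyz" and "orientation" of the camera in the world. Camera axes: x right, y down, z forward; pixel columns grow to the right and rows downward; lengths in m; the calibration is good to about 2 mm. A picture is of the moment at which its call begins: read the wrist's pose just before it. camera_params takes no time and is no camera call; for the wrist camera it gives the pose at the moment of the call.
- close_job(): hands the job in, once; it reports no verdict.
Trained networks look in the newest picture that a camera, given by its name, has taken for a name from the list of things; names that differ only in an ending like _2 or _b are one class to them, and where a whole thing is asked for, a point or a joint stands for the part that bears it (a point fixed in the world has none). Each returns a list of dicts, best first, with "confidence" (0 to 1); they miss things now and then, are a little off and sometimes report something else, mostly with a low value. They report only what shows in the picture. A call takes as long as a camera call. They do not tell look-alikes from the thing itself.
- recognise(query, camera): "point" ([x, y, z] in m, in the coordinates of the camera as it stood for that picture, good to about 4 mm: the middle of the surface that is visible of it).
- silhouettes(query, camera): "pixels" (384x512 bool, what is visible of it).
- mark_of(query, camera): "point" ([x, y, z] in m, in the coordinates of the camera as it stood for that picture, good to about 4 mm: a listed point, or the origin of a listed thing).
The state is a dict: "time_s": time; "joint_positions": joint angles; "qd": joint speeds; "tau": joint torques, N m; "ee_pos": TCP position; "orientation": TCP orientation; "contact_force": force on the tool from outside, world axes, zero at the start; "torque": the same for the moment, N m; "finger_gap": finger opening in m.
Only numpy, scipy, OpenCV 4.12 (cv2) and the standard library are available. Lean on these libraries where they do the work, as an engineer would, in place of code of your own. Each camera call takes 0.05 s, during which the arm holds its last target.

## Working session

There is one attempt and no reset: what is moved stays moved. The work goes in short steps, Python scripts to look and compute and a tool call to move; the robot and the scene stay as the last step left them, time stands still between calls to the robot, and variables do not carry over. Pictures are saved under pics/ and viewed, and the job is handed in when it is done.

Besides the shell and the picture viewer there is one more tool, called in YAML: its name, and indented under it one key for each argument. arm_command: Moves the arm, as the interface text tells. Its arguments: {"type":"object","properties":{"targets":{"type":"array"},"grip":{"type":"number"}},"required":["targets"]}

```bash
mkdir -p pics; ls; cat > h.py <<'E'
import numpy as np, cv2
from scipy.spatial.transform import Rotation as R
from workcell import *
def K(c):
    p=camera_params(c); f=192/np.tan(np.radians(p['fovy']/2)); return f,p['cx'],p['cy'],R.from_quat(p['orientation']).as_matrix(),np.array(p['xyz'])
def w(c,pt): 
    f,cx,cy,M,t=K(c); return M@np.array(pt)+t
def proj(c,P):
    f,cx,cy,M,t=K(c); q=(np.atleast_2d(P)-t)@M; return np.c_[q[:,0]/q[:,2]*f+cx,q[:,1]/q[:,2]*f+cy]
def cloud(c,d):
    f,cx,cy,M,t=K(c); v,u=np.mgrid[0:384,0:512]; P=np.stack([(u-cx)/f*d,(v-cy)/f*d,d],-1)@M.T+t; return P
E
python3 - <<'E'
from h import *
print(state())
for c in ['scene','top']:
    p,d=grab_frame(c); cv2.imwrite(f'pics/{c}0.png',p[...,::-1]); np.savez(f'{c}0.npz',p=p,d=d); print(c,camera_params(c))
    for q in ['rack','lane_throat','narrow_lane','jar_front','jar_back','jar_spare','thread_spool','dropper','tape_roll','rinse_cup','terrain_base','paint_brush']:
        for r in mark_of(q,c)[:5]: print(q,round(r['confidence'],2),w(c,r['point']).round(3),proj(c,w(c,r['point'])).round(0))
E
```

```text
pics
{'time_s': 0.0, 'joint_positions': array([ 1.07594493e+00,  8.79851240e-02,  1.37230299e+00, -1.33782663e-05,
        1.68358882e+00, -1.03103464e-01]), 'qd': array([ 0.00042504,  0.00098795, -0.00107083, -0.00051122,  0.00041345,
       -0.00073987]), 'tau': array([-9.34381660e-05, -3.51860082e+01, -3.13274109e+01, -5.16400883e-05,
        1.05645219e-02,  1.61037281e-05]), 'ee_pos': array([0.20977162, 0.50790197, 0.24109791]), 'orientation': array([ 1.94624467e-01,  9.80877165e-01, -1.09342825e-03, -3.30056216e-04]), 'contact_force': array([ 0.21534968, -0.18891816, -0.26135474]), 'torque': array([-0.01352634,  0.0301169 ,  0.00662536]), 'finger_gap': 0.08508433841384243}
scene {'fovy': 43.164267241974805, 'cx': 249.3162310968812, 'cy': 186.99442494508747, 'xyz': array([ 1.32105091, -0.37019984,  0.80584365]), 'orientation': array([ 0.75156106,  0.5335463 , -0.2328155 , -0.31029221])}
rack 0.63 [ 0.597  0.104 -0.   ] [[346. 182.]]
lane_throat 0.61 [ 0.605  0.128 -0.003] [[356. 182.]]
narrow_lane 0.97 [0.651 0.125 0.001] [[364. 194.]]
jar_front 0.8 [ 0.589  0.05  -0.002] [[324.
[... 1208 characters left out ...]
507 -0.031  0.001] [[210. 237.]]
jar_back 0.65 [ 0.576 -0.045 -0.   ] [[215. 207.]]
jar_spare 0.71 [0.597 0.13  0.002] [[140. 200.]]
jar_spare 0.58 [ 0.55  -0.297  0.001] [[323. 216.]]
jar_spare 0.17 [ 0.458 -0.267 -0.001] [[312. 256.]]
thread_spool 0.8 [ 0.675 -0.002  0.003] [[196. 165.]]
dropper 0.58 [ 0.457 -0.268  0.002] [[312. 256.]]
tape_roll 0.78 [ 0.753 -0.286  0.002] [[316. 130.]]
tape_roll 0.21 [0.588 0.046 0.002] [[176. 203.]]
rinse_cup 0.97 [ 0.678 -0.413 -0.003] [[370. 161.]]
rinse_cup 0.69 [0.6   0.104 0.001] [[151. 199.]]
rinse_cup 0.48 [ 0.458 -0.267  0.001] [[312. 256.]]
terrain_base 0.64 [0.799 0.045 0.003] [[175. 114.]]
paint_brush 0.64 [ 0.388  0.109 -0.002] [[151. 290.]]
```

View pics/scene0.png

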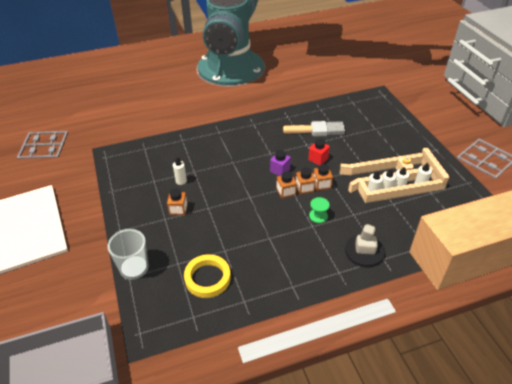

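View pics/top0.png

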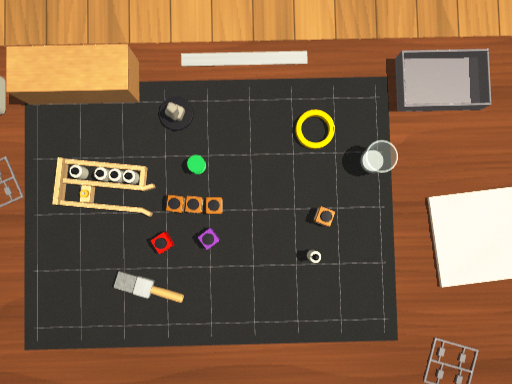

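The amber row is at top-view (175,204), (194,204) and (214,205). The spare is the lone amber bottle at (325,216), with the white dropper at (314,257). Purple (208,239) and red (162,243) are look-alikes. The lane opens towards image right, at about (150,199). I'll confirm these in an enlarged crop.

```bash
python3 - <<'E'
from h import *
z=np.load('top0.npz');p,d=z['p'],z['d']
a=p[150:260,50:240]; b=p[190:270,290:350]
A=cv2.resize(a,None,fx=4,fy=4,interpolation=3)
B=cv2.resize(b,None,fx=5,fy=5,interpolation=3)
cv2.imwrite('pics/cropA.png',A[...,::-1]);cv2.imwrite('pics/cropB.png',B[...,::-1])
P=cloud('top',d)
hsv=cv2.cvtColor(p,cv2.COLOR_RGB2HSV)
print(P[205,350],P[216,325])
for n,(u,v) in dict(f=(175,204),m=(194,204),b=(214,205),s=(325,216),pur=(208,239),red=(162,243)).items():
    s=P[v-16:v+17,u-11 if n in'fmb' else u-16:u+12 if n in 'fmb' else u+17].reshape(-1,3)
    k=s[(s[:,2]>.048)&(s[:,2]<.062)]; m=s[(s[:,2]>.03)&(s[:,2]<.062)]
    print(n,len(k),k.mean(0).round(4),len(m),cv2.minAreaRect((m[:,:2]*1000).astype(np.float32)))
E
```

```text
[ 5.73989902e-01 -3.60873538e-01 -4.04495530e-04] [ 0.54911212 -0.29199824  0.05564386]
f 111 [0.5846 0.0444 0.0557] 283 ((584.2272338867188, 39.89972686767578), (46.376617431640625, 35.981380462646484), 81.78939056396484)
m 106 [0.5825 0.0022 0.056 ] 269 ((582.6741943359375, 5.852184295654297), (42.88761901855469, 36.32761001586914), 83.0593032836914)
b 102 [ 0.5787 -0.0434  0.0559] 254 ((578.8372802734375, -43.282196044921875), (34.15828323364258, 34.120452880859375), 88.61735534667969)
s 107 [ 0.5483 -0.2939  0.0564] 265 ((548.4676513671875, -294.2429504394531), (36.31740951538086, 36.57563781738281), 68.62330627441406)
pur 106 [ 0.504  -0.0299  0.0559] 257 ((503.7439270019531, -29.865102767944336), (35.666236877441406, 35.969844818115234), 35.55224609375)
red 112 [0.4971 0.0755 0.056 ] 269 ((496.7964782714844, 76.22136688232422), (36.06733322143555, 36.94508361816406), 32.33058547973633)
```

View pics/cropA.png

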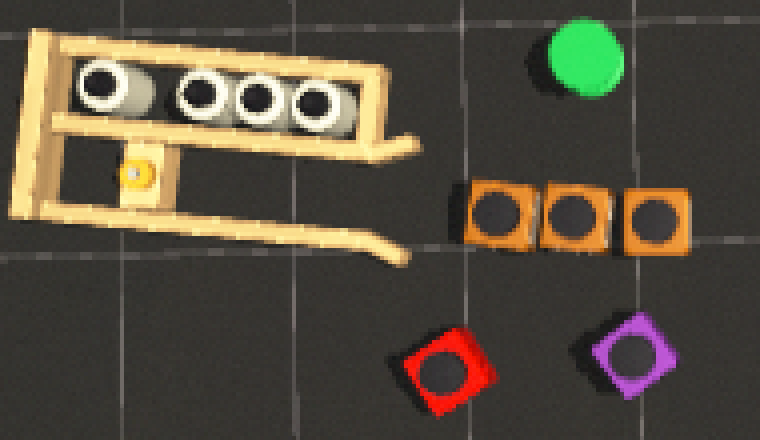

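View pics/cropB.png

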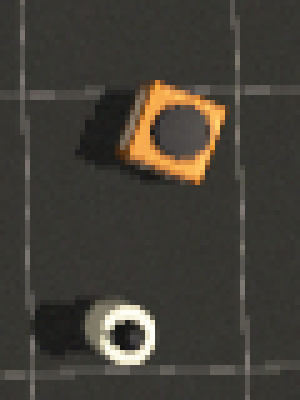

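Both crops agree: the three amber bottles are the row and the lone amber one is the spare. Next I'll fit the rack geometry from the depth data and check the wrist camera's geometry.

```bash
python3 - <<'E'
from h import *
z=np.load('top0.npz');p,d=z['p'],z['d']
P=cloud('top',d)
hsv=cv2.cvtColor(p,cv2.COLOR_RGB2HSV)
r=P[150:225,50:165].reshape(-1,3); 
k=(r[:,2]>.019)&(r[:,2]<.031)
img=np.zeros((75,115,3),np.uint8)
# walls: lower wall (toward robot): fit
s=r[k]
a=np.radians(84.0)
for it in range(3):
    u=np.array([np.cos(a),np.sin(a)]); n=np.array([-u[1],u[0]])  # n = left
    t=s[:,:2]@u; l=s[:,:2]@n
    # hist along l
    h,e=np.histogram(l,bins=np.arange(l.min(),l.max(),.003)); print([(round(x,3),c) for x,c in zip(e,h)])
    pk=e[np.argsort(h)[-6:]]; 
    m=l>l.max()-.03
    q=s[m&(t>t.min()+.035)&(t<t.max()-.02)]
    c=np.polyfit(q[:,1],q[:,0],1); print(c,np.degrees(np.arctan2(1,c[0])),t.min(),t.max())
    a=np.arctan2(1,c[0])
sb=r[(r[:,2]>.030)&(r[:,2]<.036)]; t=sb[:,:2]@u;l=sb[:,:2]@n; print('stop',np.percentile(t,[0,2,5,50,98]),np.percentile(l,[0,5,50,95,100]),len(sb))
c=camera_params('wrist');st=state();print(c)
M=R.from_quat(st['orientation']).as_matrix();print(M, M.T@(c['xyz']-st['ee_pos']), M.T@R.from_quat(c['orientation']).as_matrix(), tip_reach() if callable(tip_reach) else tip_reach)
E
```

```text
[(np.float64(-0.659), np.int64(64)), (np.float64(-0.656), np.int64(106)), (np.float64(-0.653), np.int64(106)), (np.float64(-0.65), np.int64(98)), (np.float64(-0.647), np.int64(11)), (np.float64(-0.644), np.int64(11)), (np.float64(-0.641), np.int64(17)), (np.float64(-0.638), np.int64(12)), (np.float64(-0.635), np.int64(15)), (np.float64(-0.632), np.int64(13)), (np.float64(-0.629), np.int64(13)), (np.float64(-0.626), np.int64(16)), (np.float64(-0.623), np.int64(19)), (np.float64(-0.62), np.int64(22)), (np.float64(-0.617), np.int64(21)), (np.float64(-0.614), np.int64(81)), (np.float64(-0.611), np.int64(117)), (np.float64(-0.608), np.int64(116)), (np.float64(-0.605), np.int64(86)), (np.float64(-0.602), np.int64(8)), (np.float64(-0.599), np.int64(6)), (np.float64(-0.596), np.int64(10)), (np.float64(-0.593), np.int64(4)), (np.float64(-0.59), np.int64(4)), (np.float64(-0.587), np.int64(5)), (np.float64(-0.584), np.int64(4)), (np.float64(-0.581), np.int64(4)), (np.float64(-0.578), np.int64(6)), (np.float64(-0.575), np.int64(8)), (np.float64(-0.572), np.int64(8)), (np.float64(-0.569), np.int6
[... 3127 characters left out ...]
8548519721118046
stop [0.17447363 0.20691956 0.21565449 0.32545254 0.38479426] [-0.6504244  -0.64355934 -0.59023836 -0.55239958 -0.54547855] 236
{'fovy': 65.84609446118604, 'cx': 255.10796443918798, 'cy': 192.56427328909476, 'xyz': array([0.14506525, 0.53491496, 0.37487972]), 'orientation': array([0.82253163, 0.55067891, 0.07883704, 0.11823355])}
[[-9.24233861e-01  3.81826885e-01  1.83922299e-05]
 [ 3.81826886e-01  9.24233860e-01  3.30103744e-05]
 [-4.39447319e-06  3.75319537e-05 -9.99999999e-01]] [ 0.07018779 -0.00022072 -0.13256558] [[ 8.13430771e-04 -9.59612030e-01 -2.81325595e-01]
 [ 9.99999511e-01  9.38979314e-04 -3.11473518e-04]
 [ 5.63052648e-04 -2.81325204e-01  9.59612324e-01]] 0.011
```

Fitted lane direction: yaw about 82.6°, with the centre line through (0.581, 0) and (0.594, 0.1). Next I'll move to a wrist view over the row.

arm_command:
  targets:
    - [[0.22,-0.35,0.01,0,0,-0.82],[0.22,-0.35,0.01,0,0,-0.82],[0.22,-0.35,0.01,0,0,-0.82],[0.22,-0.35,0.01,0,0,-0.82],[0.22,-0.35,0.01,0,0,-0.82],[0.22,-0.35,0.01,0,0,-0.82],[0.22,-0.35,0.01,0,0,-0.82],[0.22,-0.35,0.01,0,0,-0.82],[0.22,-0.35,0.01,0,0,-0.82],[0.22,-0.35,0.01,0,0,-0.82],[0.22,-0.35,0.01,0,0,-0.82],[0.22,-0.35,0.01,0,0,-0.82]]

```text
time_s: 2.3
ee_pos: [0.4308, 0.1566, 0.2522]
orientation: [0.571, 0.821, -0.0, -0.0]
contact_force: [-0.3, 1.7, -0.4]
finger_gap: 0.0855
```

arm_command:
  targets:
    - [[0.13,-0.207,-0.02,0,0,-0.485],[0.13,-0.207,-0.02,0,0,-0.485],[0.13,-0.207,-0.02,0,0,-0.485],[0.13,-0.207,-0.02,0,0,-0.485],[0.13,-0.207,-0.02,0,0,-0.485],[0.13,-0.207,-0.02,0,0,-0.485],[0.13,-0.207,-0.02,0,0,-0.485],[0.13,-0.207,-0.02,0,0,-0.485],[0.13,-0.207,-0.02,0,0,-0.485]]

```text
time_s: 3.05
ee_pos: [0.5598, -0.047, 0.2322]
orientation: [0.75, 0.662, 0.0, -0.001]
contact_force: [-0.0, 0.5, 0.3]
finger_gap: 0.0854
```

```bash
cat >> h.py <<'E'
def shoot(c,tag):
    pr=[]
    cp=camera_params(c); p,d=grab_frame(c); cv2.imwrite(f'pics/{tag}.png',p[...,::-1])
    f=192/np.tan(np.radians(cp['fovy']/2)); M=R.from_quat(cp['orientation']).as_matrix()
    v,u=np.mgrid[0:384,0:512]; P=np.stack([(u-cp['cx'])/f*d,(v-cp['cy'])/f*d,d],-1)@M.T+cp['xyz']
    np.savez(f'{tag}.npz',p=p,P=P); return p,P
def theta():
    s=state(); y=R.from_quat(s['orientation']).as_matrix()[:,1]; return np.degrees(np.arctan2(y[1],y[0]))
def caps(P,zlo=.050,zhi=.062):
    m=((P[...,2]>zlo)&(P[...,2]<zhi)).astype(np.uint8); m=cv2.morphologyEx(m,cv2.MORPH_OPEN,np.ones((3,3)))
    n,L,S,C=cv2.connectedComponentsWithStats(m); out=[]
    for i in range(1,n):
        if S[i,4]<60: continue
        q=P[L==i]; (c,r)=cv2.minEnclosingCircle((q[:,:2]*1000).astype(np.float32)); out.append((C[i].round(0),S[i,4],q.mean(0).round(4),np.round(c,1),round(r,1)))
    return out
def bodies(P,p,zlo=.034,zhi=.062):
    hsv=cv2.cvtColor(p,cv2.COLOR_RGB2HSV)
    m=((P[...,2]>zlo)&(P[...,2]<.046)).astype(np.uint8)
    n,L,S,C=cv2.connectedComponentsWithStats(m); out=[]
    for i in range(1,n):
        if S[i,4]<60: continue
        q=P[L==i]; out.append((C[i].round(0),S[i,4],[np.round(x,1) for x in cv2.minAreaRect((q[:,:2]*1000).astype(np.float32))],np.median(q[:,2]).round(4)))
    return out
E
python3 - <<'E'
from h import *
s=state(); print(s['time_s'],s['ee_pos'],theta(),s['contact_force'])
p,P=shoot('wrist','w1')
for x in caps(P): print(x)
for x in bodies(P,p): print(x)
E
```

```text
3.05 [ 0.55980324 -0.04698074  0.23219678] -7.121249842365464 [-0.0060901   0.48212416  0.27923936]
(array([480.,  55.]), np.int32(301), array([0.7886, 0.0425, 0.0561]), array([795.3,  42.8]), 12.7)
(array([178.,  59.]), np.int32(617), array([0.5012, 0.0746, 0.0565]), array([500.5,  74.9]), 12.9)
(array([272.,  81.]), np.int32(575), array([0.5883, 0.0438, 0.0568]), array([588.4,  43.9]), 13.0)
(array([273., 126.]), np.int32(499), array([0.5856, 0.0017, 0.0569]), array([585.9,   1.4]), 12.9)
(array([203., 166.]), np.int32(474), array([ 0.5078, -0.0302,  0.0566]), array([507.4, -30.7]), 12.8)
(array([275., 170.]), np.int32(461), array([ 0.5822, -0.0437,  0.0567]), array([582.1, -44.4]), 12.9)
(array([184.,  63.]), np.int32(745), [array([500.6,  74.8]), array([36. , 36.2]), np.float64(31.9)], np.float64(0.0407))
(array([472.,  60.]), np.int32(655), [array([798. ,  43.2]), array([40.1, 33.4]), np.float64(68.5)], np.float64(0.0404))
(array([270.,  83.]), np.int32(716), [array([588.5,  43.9]), array([36.1, 35.9]), np.float64(81.0)], np.float64(0.0408))
(array([359., 120.]), np.int32(1152), [array([677.8,  -5.5]), array([39.2, 39.2]), np.float64(32.3)], np.float64(0.0409))
(array([272., 124.]), np.int32(639), [array([585.9,   1.5]), array([34.6, 35.9]), np.float64(83.0)], np.float64(0.0408))
(array([208., 160.]), np.int32(562), [array([507.6, -30.5]), array([35.4, 36.1]), np.float64(35.8)], np.float64(0.0409))
(array([273., 164.]), np.int32(569), [array([582.4, -44.5]), array([36. , 35.9]), np.float64(88.9)], np.float64(0.0408))
```

View pics/w1.png

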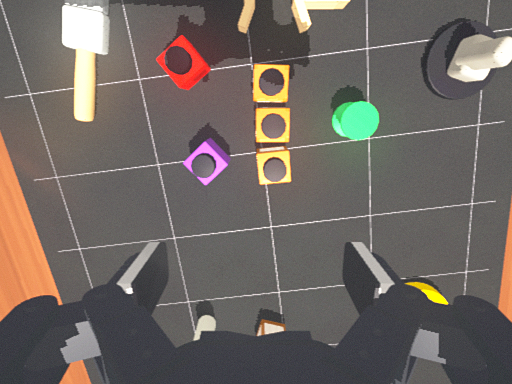

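The wrist view shows the row at (270,83), (272,124) and (273,164), with the purple and red look-alikes on the left and the spare partly visible at the bottom. Cap radii of 13 mm and heights of 56.5 mm fit the description. Now I'll move over the spare.

arm_command:
  targets:
    - [[-0.008,-0.247,-0.05,0,0,-0.249],[-0.008,-0.247,-0.05,0,0,-0.249],[-0.008,-0.247,-0.05,0,0,-0.249],[-0.008,-0.247,-0.05,0,0,-0.249],[-0.008,-0.247,-0.05,0,0,-0.249],[-0.008,-0.247,-0.05,0,0,-0.249],[-0.008,-0.247,-0.05,0,0,-0.249],[-0.008,-0.247,-0.05,0,0,-0.249],[-0.008,-0.247,-0.05,0,0,-0.249]]
  grip: 0.2

```text
time_s: 3.85
ee_pos: [0.5524, -0.2938, 0.1829]
orientation: [0.826, 0.564, 0.001, -0.0]
contact_force: [-0.3, 0.4, -0.2]
finger_gap: 0.0682
```

```bash
python3 - <<'E'
from h import *
s=state(); print(s['time_s'],s['ee_pos'],theta(),s['contact_force'],s['finger_gap'])
p,P=shoot('wrist','w2')
for x in caps(P): print(x)
for x in bodies(P,p): print(x)
E
```

```text
3.85 [ 0.55242262 -0.2938079   0.18293765] -21.39385762611528 [-0.31960186  0.36428049 -0.21363568] 0.06819162538907236
(array([254., 189.]), np.int32(619), array([ 0.5521, -0.2949,  0.0567]), array([ 551.7, -295.6]), 12.9)
(array([155., 194.]), np.int32(395), array([ 0.4667, -0.2669,  0.0558]), array([ 462.5, -268.7]), 12.9)
(array([404., 236.]), np.int32(385), array([ 0.6679, -0.391 ,  0.0561]), array([ 673.7, -403.5]), 29.2)
(array([438., 268.]), np.int32(673), array([ 0.6919, -0.4367,  0.056 ]), array([ 681.5, -418.9]), 30.2)
(array([254., 180.]), np.int32(732), [array([ 551.7, -295.9]), array([36.5, 35.6]), np.float64(68.9)], np.float64(0.0408))
(array([165., 186.]), np.int32(119), [array([ 470.5, -265.7]), array([ 9. , 24.2]), np.float64(19.9)], np.float64(0.0401))
(array([397., 232.]), np.int32(337), [array([ 669.8, -398.6]), array([61.3, 23.3]), np.float64(28.9)], np.float64(0.0401))
(array([429., 260.]), np.int32(531), [array([ 689.7, -434. ]), array([54.4, 21.2]), np.float64(29.6)], np.float64(0.0405))
```

View pics/w2.png

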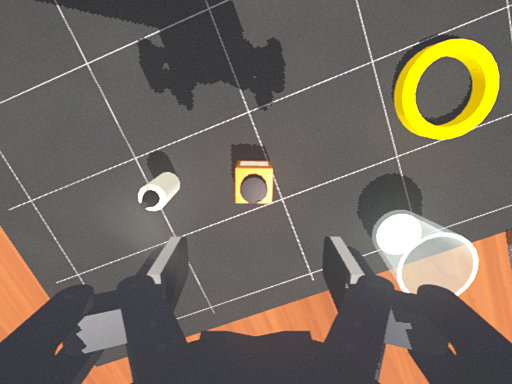

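The view is centred on the spare: cap at (254,189), fitted at (551.7, -295.7) mm with yaw -21°. The white dropper at (155,190) and the cup at (430,250) are clear of the fingers. Now I'll descend and grasp.

arm_command:
  targets:
    - [[-0.001,-0.002,-0.04,0,0,0.004],[-0.001,-0.002,-0.08,0,0,0.004],[-0.001,-0.002,-0.115,0,0,0.004],[-0.001,-0.002,-0.14,0,0,0.004],[-0.001,-0.002,-0.155,0,0,0.004],[-0.001,-0.002,-0.163,0,0,0.004],[-0.001,-0.002,-0.163,0,0,0.004]]

```text
time_s: 4.48
ee_pos: [0.5506, -0.295, 0.0179]
orientation: [0.825, 0.566, -0.0, -0.002]
contact_force: [-0.3, 1.4, 1.0]
finger_gap: 0.0683
```

arm_command:
  targets:
    - [[0,0,0,0,0,0],[0,0,0,0,0,0],[0,0,0,0,0,0],[0,0,0,0,0,0],[0,0,0,0,0,0],[0,0,0,0,0,0],[0,0,0,0,0,0],[0,0,0,0,0,0]]
  grip: 0.75

```text
time_s: 5.15
ee_pos: [0.5526, -0.2984, 0.0222]
orientation: [0.825, 0.565, 0.001, 0.002]
contact_force: [0.2, 0.5, 6.9]
finger_gap: 0.0349
```

arm_command:
  targets:
    - [[0,0,0.005,0,0,0],[0,0,0.015,0,0,0],[0,0,0.03,0,0,0],[0,0,0.05,0,0,0],[0,0,0.08,0,0,0],[0,0,0.08,0,0,0],[0,0,0.08,0,0,0]]

```text
time_s: 5.73
ee_pos: [0.5524, -0.2987, 0.1025]
orientation: [0.825, 0.564, 0.001, 0.003]
contact_force: [-1.8, 0.7, -1.3]
finger_gap: 0.0352
```

```bash
python3 - <<'E'
from h import *
s=state(); print(s['time_s'],s['ee_pos'],theta(),s['orientation'],s['contact_force'],s['torque'],s['finger_gap'])
p,P=shoot('wrist','w3')
for c in caps(P,.09,.16): print(c)
E
```

```text
5.7333 [ 0.55237489 -0.29871138  0.10254753] -21.266976481935394 [0.82544091 0.56448035 0.00110359 0.00283252] [-1.77113932  0.66146503 -1.32877291] [ 0.0146565  -0.0214763   0.00579614] 0.03515761134206995
(array([255., 287.]), np.int32(22309), array([ 0.5557, -0.2929,  0.1372]), array([ 556.7, -290.4]), 55.3)
```

View pics/w3.png

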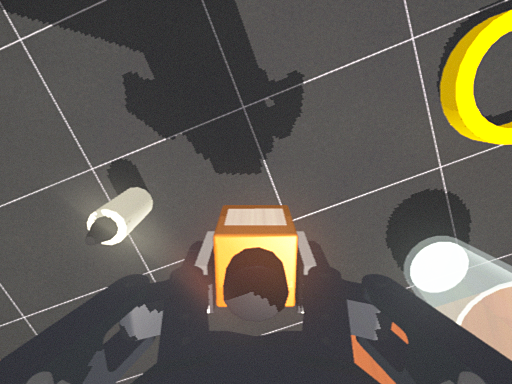

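The spare is held between the pads and upright at (255,265). I'll measure its pose in the hand.

```bash
python3 - <<'E'
from h import *
s=state(); z=np.load('w3.npz');p,P=z['p'],z['P']
M=R.from_quat(s['orientation']).as_matrix()
Q=(P-s['ee_pos'])@M
hsv=cv2.cvtColor(p,cv2.COLOR_RGB2HSV)
am=(hsv[...,0]>8)&(hsv[...,0]<28)&(hsv[...,1]>120); win=np.zeros_like(am); win[200:310,208:305]=1; am&=win
q=Q[am]; print(len(q)); 
for v in range(205,310,6): print(v,Q[v,255].round(4),p[v,255], P[v,255,2].round(4))
h=np.histogram(q[:,2],bins=np.arange(-.05,.03,.003));print(h)
t=q[(q[:,2]<np.percentile(q[:,2],50)+.003)]
print(cv2.minAreaRect((t[:,:2]*1000).astype(np.float32)),np.median(t[:,2]))
# plane fit
A=np.c_[t[:,:2],np.ones(len(t))];print(np.linalg.lstsq(A,t[:,2],rcond=None)[0])
E
```

```text
3311
205 [0.0196 0.0027 0.016 ] [153  93  53] 0.0842
211 [0.02   0.0027 0.0055] [227 206 186] 0.0947
217 [ 0.0195  0.0026 -0.0017] [227 204 186] 0.1019
223 [ 0.0198  0.0026 -0.01  ] [228 208 186] 0.1102
229 [ 0.0193  0.0026 -0.0155] [184 116  64] 0.1157
235 [ 0.0191  0.0026 -0.0212] [247 157  67] 0.1214
241 [ 0.0161  0.0026 -0.0207] [255 250 152] 0.1209
247 [ 0.0141  0.0026 -0.0223] [255 177 100] 0.1225
253 [ 0.0144  0.0025 -0.0281] [108  70  49] 0.1283
259 [ 0.0135  0.0025 -0.0314] [103  64  48] 0.1316
265 [ 0.0134  0.0025 -0.0356] [106  68  55] 0.1358
271 [ 0.0114  0.0025 -0.0365] [99 68 55] 0.1367
277 [ 0.009   0.0025 -0.0368] [95 67 56] 0.137
283 [ 0.007   0.0025 -0.0377] [88 60 52] 0.1379
289 [ 0.004   0.0025 -0.0371] [87 65 53] 0.1373
295 [ 0.0016  0.0025 -0.0375] [82 63 58] 0.1377
301 [-0.0013  0.0025 -0.0371] [116 107 100] 0.1373
307 [-0.0042  0.0025 -0.0369] [107  99  99] 0.1371
(array([   0,    0,    0,    4,  140,  108,  109,   95,   96, 1574,  344,
        221,  153,   40,   36,   28,   25,   27,   25,   25,   62,  124,
         46,    0,    0,    0]), array([-0.05 , -0.047, -0.044, -0.041, -0.038, -0.035, -0.032, -0.029,
       -0.026, -0.023, -0.02 , -0.017, -0.014, -0.011, -0.008, -0.005,
       -0.002,  0.001,  0.004,  0.007,  0.01 ,  0.013,  0.016,  0.019,
        0.022,  0.025,  0.028]))
((26.91134262084961, 2.4316587448120117), (36.109840393066406, 88.07877349853516), 89.71338653564453) -0.021175017681448353
[-0.39968324 -0.13746756 -0.02031757]
```

arm_command:
  targets:
    - [[0.006,0.04,0,0,0,0.06],[0.012,0.08,0,0,0,0.14],[0.017,0.12,0,0,0,0.22],[0.021,0.16,0,0,0,0.284],[0.023,0.185,0,0,0,0.284],[0.024,0.199,0,0,0,0.284],[0.024,0.199,0,0,0,0.284],[0.024,0.199,0,0,0,0.284],[0.024,0.199,0,0,0,0.284]]

```text
time_s: 6.53
ee_pos: [0.5746, -0.1, 0.0986]
orientation: [0.738, 0.675, -0.001, -0.0]
contact_force: [0.3, -0.7, -0.8]
finger_gap: 0.0355
```

```bash
cat >> h.py <<'E'
def amber(P,p,zlo,zhi,vmin=0,vmax=384):
    hsv=cv2.cvtColor(p,cv2.COLOR_RGB2HSV)
    m=((hsv[...,0]>6)&(hsv[...,0]<28)&(hsv[...,1]>90)&(P[...,2]>zlo)&(P[...,2]<zhi)).astype(np.uint8)
    m[:vmin]=0;m[vmax:]=0
    m=cv2.morphologyEx(m,cv2.MORPH_OPEN,np.ones((2,2)))
    n,L,S,C=cv2.connectedComponentsWithStats(m); out=[]
    for i in range(1,n):
        if S[i,4]<60: continue
        q=P[L==i]; out.append((C[i].round(0),S[i,4],[np.round(x,1) for x in cv2.minAreaRect((q[:,:2]*1000).astype(np.float32))],np.median(q[:,2]).round(4)))
    return out
E
python3 - <<'E'
from h import *
s=state(); print(s['time_s'],s['ee_pos'],theta(),s['orientation'],s['contact_force'],s['finger_gap'])
p,P=shoot('wrist','w4')
for c in caps(P): print(c)
for c in amber(P,p,.034,.046): print('row',c)
for c in amber(P,p,s['ee_pos'][2]+.015,s['ee_pos'][2]+.026): print('held',c)
E
```

```text
6.5333 [ 0.57461463 -0.10000878  0.0985947 ] -5.053015969166959 [ 7.37589420e-01  6.75249045e-01 -7.48527774e-04 -1.19883506e-04] [ 0.32523212 -0.7243321  -0.80648695] 0.03548295528643282
(array([257.,  45.]), np.int32(1964), array([0.5855, 0.0011, 0.0567]), array([585.5,   1.3]), 12.9)
(array([127., 119.]), np.int32(1718), array([ 0.5082, -0.0305,  0.0565]), array([507.1, -30.7]), 13.1)
(array([258., 132.]), np.int32(1523), array([ 0.5822, -0.0441,  0.0569]), array([582.2, -44.6]), 12.9)
row (array([258.,   3.]), np.int32(447), [array([594.6,   3.7]), array([40.3, 59.8]), np.float64(12.0)], np.float64(0.0389))
row (array([258.,  54.]), np.int32(2072), [array([587.7,  -1.2]), array([57.5, 39.7]), np.float64(83.3)], np.float64(0.0408))
row (array([258., 127.]), np.int32(1732), [array([583.4, -48.6]), array([42.8, 42.2]), np.float64(88.7)], np.float64(0.0408))
held (array([251., 261.]), np.int32(1704), [array([ 574. , -117.3]), array([176.3,  71.5]), np.float64(85.4)], np.float64(0.1173))
```

View pics/w4.png

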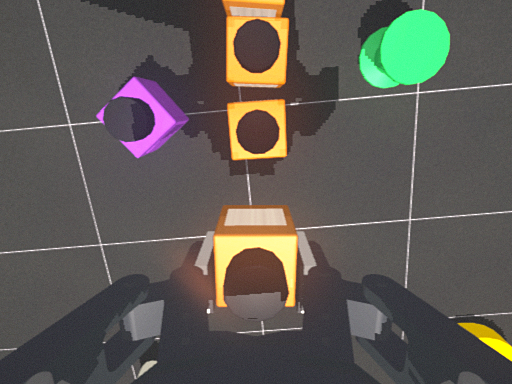

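```bash
python3 - <<'E'
from h import *
s=state(); z=np.load('w4.npz');p,P=z['p'],z['P']
M=R.from_quat(s['orientation']).as_matrix(); Q=(P-s['ee_pos'])@M
f=Q[209:227,228:286].reshape(-1,3); print('front x',np.median(f[:,0]),'slope vs y',np.polyfit(f[:,1],f[:,0],1),'vs z',np.polyfit(f[:,2],f[:,0],1))
for v in (240,246,252,260):
    r=Q[v,200:312]; k=(r[:,2]<-.018)&(r[:,2]>-.024); print(v,r[k][:,1].min().round(4),r[k][:,1].max().round(4))
m=np.zeros(P.shape[:2],bool); m[234:300,216:232]=1; m[234:300,288:297]=1
t=Q[m]; t=t[(t[:,2]<-.018)&(t[:,2]>-.024)];print(np.median(t[:,2]), t[:,1].min(),t[:,1].max())
E
```

```text
front x 0.01984222255419931 slope vs y [0.00025126 0.01995226] vs z [-0.16214454  0.01997741]
240 -0.0162 0.0186
246 -0.0164 0.0179
252 -0.0174 0.0239
260 -0.0211 0.0235
-0.01866346285298067 -0.016383116122425274 0.018923831040492195
```

arm_command:
  targets:
    - [[0.002,0.006,-0.01,0,0,0],[0.003,0.013,-0.025,0,0,0],[0.003,0.013,-0.045,0,0,0],[0.003,0.013,-0.058,0,0,0],[0.003,0.013,-0.066,0,0,0],[0.003,0.013,-0.07,0,0,0],[0.003,0.013,-0.072,0,0,0],[0.003,0.013,-0.072,0,0,0],[0.003,0.013,-0.072,0,0,0]]

```text
time_s: 7.33
ee_pos: [0.5787, -0.086, 0.0283]
orientation: [0.737, 0.676, 0.001, 0.001]
contact_force: [0.4, -0.6, -1.7]
finger_gap: 0.0353
```

```bash
python3 - <<'E'
from h import *
s=state(); print(s['time_s'],s['ee_pos'],theta(),s['orientation'],s['contact_force'],s['finger_gap'])
p,P=shoot('wrist','w5')
for c in caps(P): print(c)
s=state(); M=R.from_quat(s['orientation']).as_matrix(); Q=(P-s['ee_pos'])@M
f=P[209:227,228:286].reshape(-1,3);print(np.median(f,0))
p,P=shoot('scene','s5')
u,v=270,190
cv2.imwrite('pics/s5c.png',cv2.resize(p[140:240,210:370],None,fx=5,fy=5,interpolation=3)[...,::-1])
E
```

```text
7.3333 [ 0.57874287 -0.08599617  0.02826981] -5.0009303095511575 [7.37282596e-01 6.75583831e-01 5.09695205e-04 7.75638430e-04] [ 0.43871856 -0.61914762 -1.69326892] 0.035281181203611144
(array([249.,  50.]), np.int32(5284), array([0.5855, 0.0016, 0.0569]), array([585.6,   1.6]), 13.1)
(array([ 43., 167.]), np.int32(4501), array([ 0.5088, -0.03  ,  0.0563]), array([507.2, -30.9]), 13.4)
(array([251., 186.]), np.int32(3721), array([ 0.5822, -0.0434,  0.0568]), array([582.2, -44.3]), 12.9)
(array([255., 261.]), np.int32(800), array([ 0.5808, -0.0741,  0.0563]), array([580.3, -81.4]), 12.3)
(array([208., 280.]), np.int32(615), array([ 0.5611, -0.0812,  0.056 ]), array([559.5, -84.1]), 12.1)
(array([303., 280.]), np.int32(609), array([ 0.5994, -0.0846,  0.056 ]), array([600.6, -88. ]), 12.1)
[ 0.58290055 -0.06106338  0.04078121]
```

View pics/w5.png

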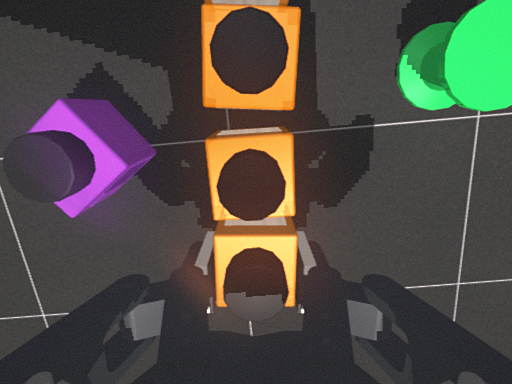

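View pics/s5c.png

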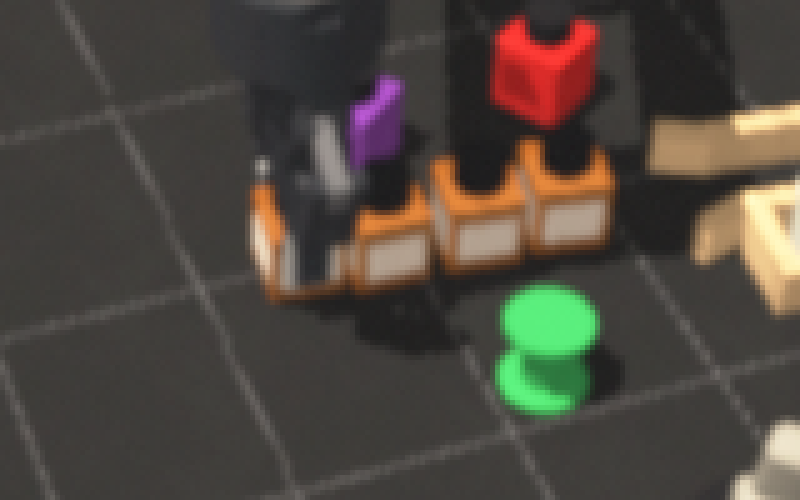

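The held spare, at (255,270) in the wrist view, lines up behind jar_back at (251,186) with a small gap. Nothing else has moved. I'll lower it by feel.

arm_command:
  targets:
    - [[0,0,-0.001,0,0,0],[0,0,-0.002,0,0,0],[0,0,-0.003,0,0,0],[0,0,-0.004,0,0,0],[0,0,-0.004,0,0,0],[0,0,-0.004,0,0,0]]

```text
time_s: 7.93
ee_pos: [0.5779, -0.0856, 0.0231]
orientation: [0.737, 0.676, -0.0, -0.0]
contact_force: [0.4, -0.3, -2.4]
finger_gap: 0.0353
```

arm_command:
  targets:
    - [[0,0,-0.001,0,0,0],[0,0,-0.0015,0,0,0],[0,0,-0.002,0,0,0],[0,0,-0.002,0,0,0],[0,0,-0.002,0,0,0],[0,0,-0.002,0,0,0]]

```text
time_s: 8.43
ee_pos: [0.5782, -0.0857, 0.0222]
orientation: [0.737, 0.676, 0.0, 0.0]
contact_force: [-2.6, 0.3, 5.3]
finger_gap: 0.035
```

Contact with the table. I'll open a little, then retreat upward.

arm_command:
  targets:
    - [[0,0,0,0,0,0],[0,0,0,0,0,0],[0,0,0,0,0,0],[0,0,0,0,0,0],[0,0,0,0,0,0]]
  grip: 0.3

```text
time_s: 8.85
ee_pos: [0.578, -0.0857, 0.021]
orientation: [0.737, 0.676, -0.0, -0.0]
contact_force: [-0.1, 0.7, 1.0]
finger_gap: 0.0597
```

arm_command:
  targets:
    - [[0,0,0.008,0,0,0],[0,0,0.025,0,0,0],[0,0,0.05,0,0,0],[0,-0.01,0.085,0,0,0],[0,-0.03,0.12,0,0,0],[0,-0.05,0.15,0,0,0],[0,-0.05,0.15,0,0,0],[0,-0.05,0.15,0,0,0]]

```text
time_s: 9.52
ee_pos: [0.5795, -0.1371, 0.1753]
orientation: [0.738, 0.675, 0.002, 0.003]
contact_force: [-0.3, -0.3, -0.8]
finger_gap: 0.0598
```

```bash
python3 - <<'E'
from h import *
s=state(); print(s['time_s'],s['ee_pos'],theta(),s['orientation'],s['contact_force'],s['finger_gap'])
p,P=shoot('wrist','w6')
for c in caps(P): print(c)
for c in bodies(P,p): print(c)
E
```

```text
9.5167 [ 0.5795278  -0.13713437  0.17528854] -5.084370423665862 [0.73777163 0.67504052 0.00178947 0.00318063] [-0.29392436 -0.33518796 -0.77280756] 0.059818346074240254
(array([244.,  14.]), np.int32(921), array([ 0.5855, -0.0009,  0.0566]), array([585.6,   1.1]), 12.8)
(array([150.,  67.]), np.int32(946), array([ 0.508 , -0.0311,  0.0566]), array([507.1, -30.9]), 13.0)
(array([246.,  77.]), np.int32(864), array([ 0.5823, -0.0446,  0.0569]), array([582.2, -44.7]), 12.8)
(array([247., 128.]), np.int32(737), array([ 0.5798, -0.0842,  0.0568]), array([579.8, -84.3]), 12.8)
(array([245.,  28.]), np.int32(978), [array([585.5,  -1.5]), array([30.9, 35.6]), np.float64(83.2)], np.float64(0.0408))
(array([359.,  19.]), np.int32(1857), [array([677.4,  -9.8]), array([31.2, 40. ]), np.float64(85.3)], np.float64(0.0409))
(array([161.,  71.]), np.int32(1078), [array([507.2, -30.9]), array([36.1, 36.3]), np.float64(36.2)], np.float64(0.0407))
(array([246.,  79.]), np.int32(1055), [array([582.2, -44.6]), array([36., 36.]), np.float64(88.8)], np.float64(0.0408))
(array([248., 125.]), np.int32(948), [array([579.7, -84.6]), array([35.7, 36.1]), np.float64(85.0)], np.float64(0.0408))
```

View pics/w6.png

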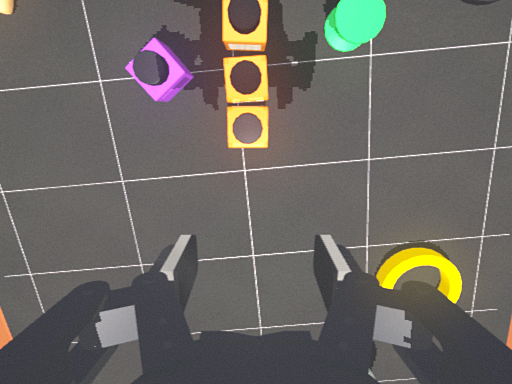

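The spare stands at (579.8, -84.4), yaw 85°, about 4 mm behind jar_back and in line with the row. I plan to push with the front sides of the nearly closed fingers, so first I'll measure their shape and the rack in the wrist frame.

arm_command:
  targets:
    - [[-0.004,0.005,-0.03,0,0,0],[-0.004,0.005,-0.03,0,0,0],[-0.004,0.005,-0.03,0,0,0],[-0.004,0.005,-0.03,0,0,0],[-0.004,0.005,-0.03,0,0,0],[-0.004,0.005,-0.03,0,0,0]]
  grip: 0.95

```text
time_s: 10.07
ee_pos: [0.5748, -0.1308, 0.1425]
orientation: [0.737, 0.676, 0.0, 0.001]
contact_force: [-0.4, -0.6, -0.9]
finger_gap: 0.0047
```

```bash
python3 - <<'E'
from h import *
s=state(); print(s['time_s'],s['ee_pos'],theta(),s['orientation'],s['contact_force'],s['finger_gap'])
p,P=shoot('wrist','w7')
for c in caps(P): print(c)
M=R.from_quat(s['orientation']).as_matrix(); Q=(P-s['ee_pos'])@M
for a in np.arange(-.10,.02,.006):
    m=(Q[...,2]>a)&(Q[...,2]<a+.006)&(abs(Q[...,0])<.04)&(abs(Q[...,1])<.06)
    q=Q[m]
    if len(q)>5: print(round(a,3),len(q),'x',np.percentile(q[:,0],[2,50,98]).round(4),'y',q[:,1].min().round(4),q[:,1].max().round(4))
# rack from w1
z=np.load('w1.npz');P1=z['P']
r=P1[0:40,225:345].reshape(-1,3); r=r[(r[:,2]>.02)&(r[:,2]<.031)]
u=np.array([.1289,.9917]);n=np.array([-.9917,.1289]); t=r[:,:2]@u;l=r[:,:2]@n
for a in np.arange(t.min(),t.max(),.004):
    k=(t>=a)&(t<a+.004); q=l[k]
    print(round(a,3), 'far',q[q<-.578].min().round(4) if (q<-.578).any() else None, q[q<-.578].max().round(4) if (q<-.578).any() else None,'near',q[q>-.578].min().round(4) if (q>-.578).any() else None,)
E
```

```text
10.0667 [ 0.57476209 -0.130773    0.14246859] -4.9698181578141405 [7.37099168e-01 6.75783901e-01 4.70663539e-04 8.44955144e-04] [-0.35456784 -0.61261938 -0.91922084] 0.004670449707697139
(array([252.,  13.]), np.int32(995), array([ 0.5852, -0.0026,  0.0566]), array([5.853e+02, 3.000e-01]), 12.8)
(array([143.,  70.]), np.int32(1236), array([ 0.508 , -0.0309,  0.0565]), array([507.2, -30.9]), 12.9)
(array([253.,  82.]), np.int32(1122), array([ 0.5822, -0.0445,  0.0568]), array([582.1, -44.5]), 12.9)
(array([255., 139.]), np.int32(949), array([ 0.5798, -0.084 ,  0.0568]), array([579.7, -84.3]), 12.9)
-0.094 30 x [0.0194 0.0198 0.0204] y -0.017 0.0196
-0.088 2594 x [0.0161 0.0188 0.0199] y -0.0539 0.0567
-0.082 6599 x [0.0075 0.0114 0.0176] y -0.0595 0.0599
-0.076 6921 x [0.0036 0.0113 0.017 ] y -0.0598 0.0599
-0.07 6544 x [-0.0049  0.0108  0.0169] y -0.0569 0.0585
-0.064 5217 x [-0.008   0.011   0.0169] y -0.0516 0.0537
-0.058 2885 x [-0.0087  0.0111  0.0166] y -0.0482 0.0498
-0.052 3787 x [-0.0088  0.0053  0.012 ] y -0.0429 0.046
-0.046 3009 x [-0.0086  0.0109  0.013 ] y -0.0384 0.0408
-0.04 1627 x [-0.0087  0.0111  0.0132] y -0.0337 0.0368
-0.034 499 x [-0.0071  0.0109  0.013 ] y -0.029 0.025
-0.028 623 x [-0.0106  0.0074  0.0109] y -0.008 0.0101
-0.022 368 x [0.0059 0.01   0.0109] y -0.0143 0.0172
-0.016 358 x [0.0056 0.0069 0.0108] y -0.0144 0.0171
-0.01 403 x [-0.0087  0.0066  0.0108] y -0.0143 0.0171
-0.004 295 x [0.0059 0.0098 0.0107] y -0.0142 0.0171
0.002 131 x [0.006  0.0103 0.0108] y -0.0123 0.0151
0.173 far -0.6177 -0.6094 near -0.5521
0.177 far -0.6174 -0.6078 near -0.5541
0.181 far -0.6158 -0.6061 near -0.5552
0.185 far -0.6139 -0.6043 near -0.5571
0.189 far -0.6124 -0.6034 near -0.5582
0.193 far -0.6316 -0.601 near -0.5602
0.197 far -0.6515 -0.6004 near -0.5602
```

View pics/w7.png

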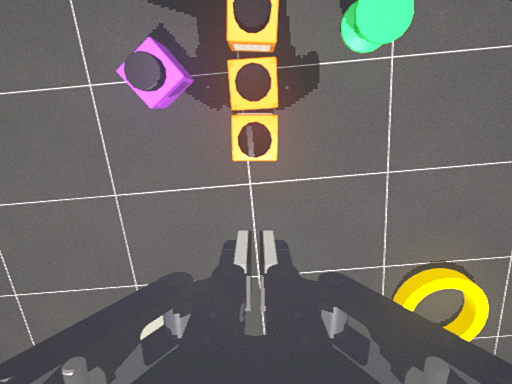

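Fingers: flat front faces at tool x ≈ 10.8 mm and about 31 mm wide in total, so they suit a square push. The wrist camera reads about 1.4 mm high along tool y, and I'll allow for that. I'll descend behind the spare with the tips leaning 2° forward.

arm_command:
  targets:
    - [[0,0,-0.035,0.035,-0.003,0],[0,0,-0.07,0.035,-0.003,0],[0,0,-0.095,0.035,-0.003,0],[0,0,-0.11,0.035,-0.003,0],[0,0,-0.117,0.035,-0.003,0],[0,0,-0.118,0.035,-0.003,0],[0,0,-0.118,0.035,-0.003,0],[0,0,-0.118,0.035,-0.003,0],[0,0,-0.118,0.035,-0.003,0]]

```text
time_s: 10.87
ee_pos: [0.5755, -0.1311, 0.0255]
orientation: [0.737, 0.676, 0.014, -0.01]
contact_force: [-0.2, 0.0, -0.6]
finger_gap: 0.0039
```

```bash
python3 - <<'E'
from h import *
s=state(); print(s['time_s'],s['ee_pos'],theta(),R.from_quat(s['orientation']).as_matrix()[:,2],s['contact_force'],s['finger_gap'])
E
```

```text
10.8667 [ 0.5754733  -0.13113856  0.02551277] -4.9810987493504255 [ 0.00683427  0.0336659  -0.99940978] [-0.24870372  0.00219801 -0.61054715] 0.003933490913202183
```

arm_command:
  targets:
    - [[-0.001,0.003,0,0,0,0],[-0.0005,0.006,0,0,0,0],[0,0.009,0,0,0,0],[0.0005,0.012,0,0,0,0],[0.001,0.015,0,0,0,0],[0.001,0.018,0,0,0,0],[0.0015,0.021,0,0,0,0],[0.002,0.024,0,0,0,0],[0.0025,0.027,0,0,0,0],[0.003,0.03,0,0,0,0],[0.003,0.033,0,0,0,0],[0.0035,0.036,0,0,0,0]]

```text
time_s: 11.87
ee_pos: [0.5776, -0.0948, 0.0234]
orientation: [0.737, 0.676, 0.013, -0.012]
contact_force: [-0.2, -2.2, -0.5]
finger_gap: 0.0043
```

```bash
cat >> h.py <<'E'
U=np.array([.1289,.9917]);N=np.array([-.9917,.1289])
def rk(xy): 
    xy=np.asarray(xy,float); 
    return np.array([xy@U-171,xy@N+580.3]).round(1)
def chk(tag):
    s=state(); th=np.radians(theta()); print('t',s['time_s'],s['ee_pos'].round(4),'th',np.degrees(th).round(2),'F',s['contact_force'].round(2),'along',(s['contact_force'][:2]@U).round(2))
    print('tcp rack(cam)',rk(s['ee_pos'][:2]*1000+1.4*np.array([np.cos(th),np.sin(th)])))
    p,P=shoot('wrist',tag)
    for c in caps(P): print('cap',c[0],c[3],'rack',rk(c[3]),c[4])
    for c in bodies(P,p): print('body',c[0],c[1],c[2],'rack',rk(c[2][0]))
E
python3 -c "
from h import *
chk('w8')"
```

```text
t 11.8667 [ 0.5776 -0.0948  0.0234] th -4.99 F [-0.21 -2.18 -0.46] along -2.19
tcp rack(cam) [-190.5   -6.1]
cap [250.  21.] [585.5   4.1] rack [-91.5   0.2] 12.6
cap [258. 120.] [585.3 -30.7] rack [-126.    -4.1] 12.9
cap [ 36. 141.] [507.5 -30.9] rack [-136.2   73. ] 13.2
cap [257. 220.] [582.  -66.2] rack [-161.6   -5.4] 12.9
cap [237. 281.] [569.6 -94.6] rack [-191.4    3.2] 13.0
cap [274. 279.] [588.2 -96. ] rack [-190.4  -15.4] 12.7
cap [201. 284.] [558.8 -87.8] rack [-186.    14.8] 2.9
cap [310. 284.] [599.9 -91.2] rack [-184.1  -26.4] 2.9
body [254. 120.] 11363 [array([584.1, -39. ]), array([101.3,  38.4]), np.float64(87.2)] rack [-134.4   -4. ]
body [482.  40.] 4975 [array([668.9,  -9.9]), array([22.8, 32. ]), np.float64(6.3)] rack [-94.6 -84.3]
body [ 80. 133.] 4744 [array([507. , -30.5]), array([37. , 36.6]), np.float64(35.7)] rack [-135.9   73.6]
body [280. 257.] 240 [array([588.4, -88. ]), array([ 4.2, 13.9]), np.float64(57.3)] rack [-182.4  -14.6]
```

View pics/w8.png

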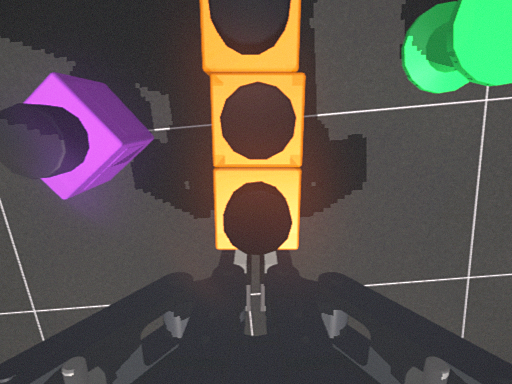

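The row has closed up at the back, all upright: spare (257,215), jar_back (258,120), jar_mid (250,25). I'll continue along the lane direction.

arm_command:
  targets:
    - [[0.0004,0.003,0,0,0,0],[0.0008,0.006,0,0,0,0],[0.0012,0.009,0,0,0,0],[0.0016,0.012,0,0,0,0],[0.002,0.015,0,0,0,0],[0.0024,0.018,0,0,0,0],[0.0027,0.021,0,0,0,0],[0.0031,0.024,0,0,0,0],[0.0035,0.027,0,0,0,0],[0.0039,0.03,0,0,0,0],[0.0043,0.033,0,0,0,0],[0.0047,0.036,0,0,0,0]]

```text
time_s: 12.92
ee_pos: [0.5822, -0.0584, 0.0233]
orientation: [0.737, 0.676, 0.013, -0.012]
contact_force: [-0.1, -4.3, 0.2]
finger_gap: 0.0043
```

```bash
python3 - <<'E'
from h import *
chk('w9')
p,P=shoot('top','t9')
cv2.imwrite('pics/t9c.png',cv2.resize(p[150:260,50:240],None,fx=4,fy=4,interpolation=3)[...,::-1])
p,P=shoot('scene','s9')
cv2.imwrite('pics/s9c.png',cv2.resize(p[140:240,260:420],None,fx=5,fy=5,interpolation=3)[...,::-1])
E
```

```text
t 12.9167 [ 0.5822 -0.0584  0.0233] th -4.98 F [-0.13 -4.3   0.19] along -4.28
tcp rack(cam) [-153.8   -6. ]
cap [248.  21.] [589.5  40.7] rack [-54.7   0.9] 12.7
cap [257. 120.] [589.6   5.6] rack [-89.4  -3.7] 12.9
cap [257. 220.] [586.6 -29.9] rack [-125.    -5.3] 13.0
cap [ 48. 238.] [507.2 -30.5] rack [-135.9   73.4] 13.4
cap [238. 281.] [574.5 -57.7] rack [-154.2    3.1] 12.4
cap [278. 271.] [593.3 -53.1] rack [-147.2  -14.9] 7.8
cap [201. 284.] [563.5 -51.1] rack [-149.    14.9] 2.9
cap [310. 283.] [604.6 -54.7] rack [-147.3  -26.3] 2.8
cap [266. 303.] [587.4 -61.8] rack [-156.6  -10.2] 8.9
body [6. 6.] 172 [array([501.1,  54.6]), array([9.4, 2.7]), np.float64(30.6)] rack [-52.3  90.4]
body [254. 120.] 11353 [array([588.6,  -2.2]), array([101.5,  38.7]), np.float64(87.7)] rack [-97.3  -3.7]
body [474. 130.] 7169 [array([672.9,  -6. ]), array([31.5, 39.8]), np.float64(6.6)] rack [-90.2 -87.8]
body [ 86. 214.] 3971 [array([507.3, -30.3]), array([37.2, 36.1]), np.float64(35.9)] rack [-135.7   73.3]
body [279. 257.] 244 [array([593.2, -51.6]), array([ 3.7, 13.9]), np.float64(56.7)] rack [-145.7  -14.6]
```

View pics/w9.png

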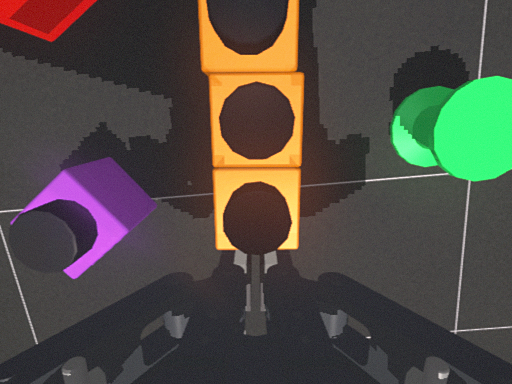

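View pics/t9c.png

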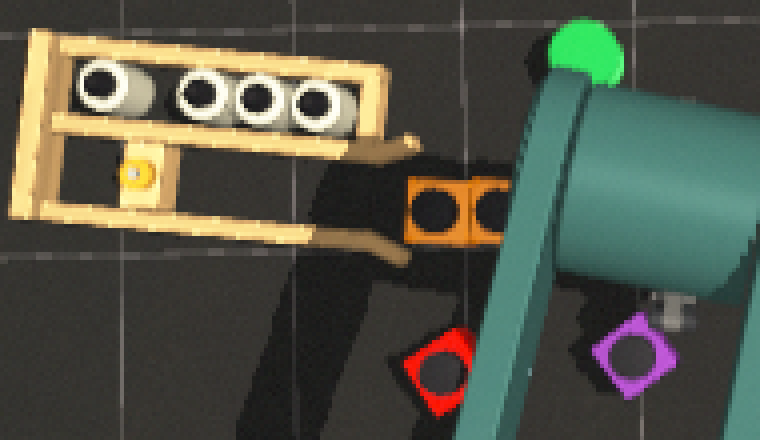

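View pics/s9c.png

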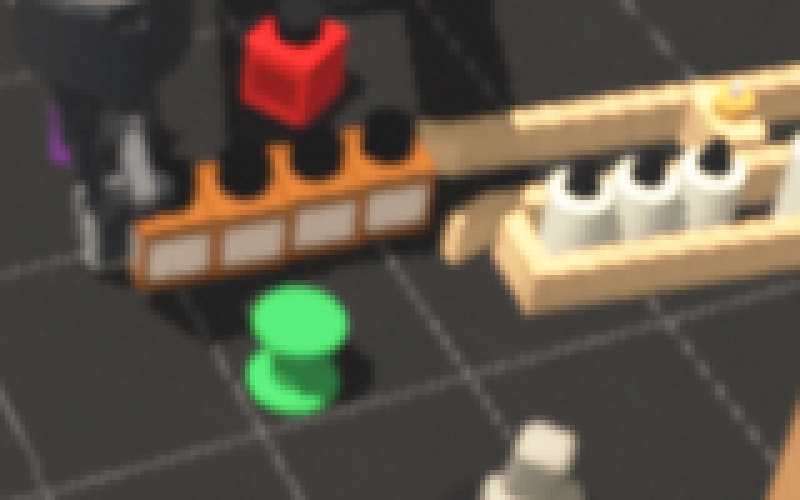

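All four are flush and upright. The front bottle is at the mouth in the top crop at (437,210), with the flare tips at (412,145) and (400,258). Sliding force is about 4.3 N. The tail sits about 5 mm to the far side, so I'll steer it gently towards the centre line while pushing.

arm_command:
  targets:
    - [[0.0002,0.003,0,0,0,-0.001],[0.0004,0.006,0,0,0,-0.002],[0.0006,0.009,0,0,0,-0.003],[0.0009,0.012,0,0,0,-0.004],[0.0011,0.015,0,0,0,-0.005],[0.0013,0.018,0,0,0,-0.007],[0.0015,0.021,0,0,0,-0.008],[0.0018,0.024,0,0,0,-0.009],[0.002,0.027,0,0,0,-0.01],[0.0022,0.03,0,0,0,-0.012],[0.0024,0.033,0,0,0,-0.013],[0.0026,0.036,0,0,0,-0.014]]

```text
time_s: 14.07
ee_pos: [0.5849, -0.0222, 0.0233]
orientation: [0.742, 0.67, 0.013, -0.012]
contact_force: [0.1, -4.2, 1.9]
finger_gap: 0.0044
```

```bash
python3 - <<'E'
from h import *
chk('w10')
p,P=shoot('top','t10')
cv2.imwrite('pics/t10c.png',cv2.resize(p[150:260,50:240],None,fx=4,fy=4,interpolation=3)[...,::-1])
E
```

```text
t 14.0667 [ 0.5849 -0.0222  0.0233] th -5.79 F [ 0.06 -4.16  1.95] along -4.11
tcp rack(cam) [-117.6   -4. ]
cap [255.  21.] [596.   76.3] rack [-18.5  -0.9] 12.7
cap [ 3. 54.] [510.3  72.4] rack [-33.4  83.6] 7.2
cap [261. 120.] [594.3  41.7] rack [-53.   -3.7] 12.9
cap [258. 220.] [590.1   6.4] rack [-88.6  -4.1] 13.0
cap [237. 281.] [576.8 -22. ] rack [-118.5    5.5] 13.0
cap [275. 279.] [594.6 -23.4] rack [-117.6  -12.4] 12.8
cap [201. 283.] [566. -15.] rack [-112.9   17.1] 2.9
cap [310. 283.] [607.3 -19. ] rack [-111.6  -24.4] 2.7
cap [ 59. 314.] [506.5 -29.5] rack [-135.    74.2] 13.7
body [30. 63.] 4837 [array([502.4,  71.9]), array([36.8, 29.9]), np.float64(32.1)] rack [-34.9  91.3]
body [257. 120.] 11344 [array([593.1,  33.3]), array([101.3,  38.4]), np.float64(85.4)] rack [-61.5  -3.6]
body [466. 213.] 6959 [array([676.4,  -5.7]), array([38. , 40.6]), np.float64(4.3)] rack [-89.5 -91.2]
body [ 87. 280.] 2633 [array([505.5, -28. ]), array([37.5, 29.9]), np.float64(36.1)] rack [-133.6   75.4]
body [280. 257.] 236 [array([595.9, -15.5]), array([ 3.8, 13.7]), np.float64(56.1)] rack [-109.6  -12.7]
```

View pics/w10.png

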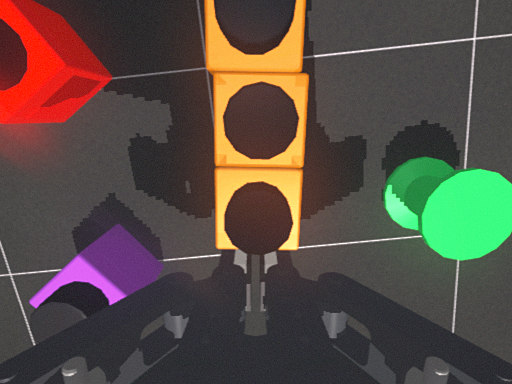

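View pics/t10c.png

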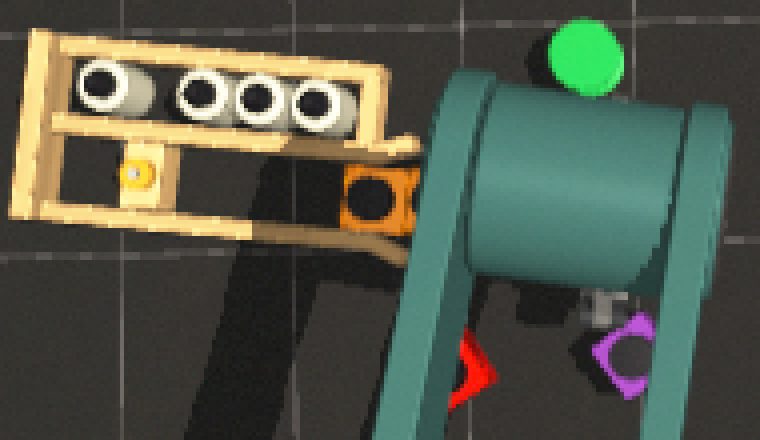

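The front bottle is in the flare/throat at (378,200) in the top crop and the block is still straight. I'll continue with the same gentle steering.

arm_command:
  targets:
    - [[0.0002,0.003,0,0,0,-0.001],[0.0004,0.006,0,0,0,-0.002],[0.0006,0.009,0,0,0,-0.003],[0.0009,0.012,0,0,0,-0.004],[0.0011,0.015,0,0,0,-0.005],[0.0013,0.018,0,0,0,-0.007],[0.0015,0.021,0,0,0,-0.008],[0.0018,0.024,0,0,0,-0.009],[0.002,0.027,0,0,0,-0.01],[0.0022,0.03,0,0,0,-0.012]]

```text
time_s: 15.0
ee_pos: [0.587, 0.0077, 0.0233]
orientation: [0.746, 0.666, 0.013, -0.012]
contact_force: [-0.7, -2.8, 1.9]
finger_gap: 0.0045
```

```bash
python3 - <<'E'
from h import *
chk('w11')
p,P=shoot('top','t11')
cv2.imwrite('pics/t11c.png',cv2.resize(p[150:260,50:240],None,fx=4,fy=4,interpolation=3)[...,::-1])
E
```

```text
t 15.0 [0.587  0.0077 0.0233] th -6.48 F [-0.73 -2.82  1.92] along -2.9
tcp rack(cam) [-87.7  -2.3]
cap [254.  21.] [599.  106.2] rack [11.5 -0. ] 12.7
cap [260. 120.] [597.2  71.5] rack [-23.1  -2.7] 13.0
cap [ 11. 145.] [504.2  74. ] rack [-32.6  89.8] 12.4
cap [258. 220.] [592.5  35.9] rack [-59.   -2.7] 13.0
cap [236. 279.] [579.4   9.1] rack [-87.3   6.9] 12.0
cap [274. 281.] [597.1   6. ] rack [-88.1 -11.1] 13.1
cap [201. 284.] [568.1  14.7] rack [-83.2  18.8] 3.0
cap [310. 284.] [609.5  10.5] rack [-82.  -22.8] 2.9
body [256. 120.] 11358 [array([595.8,  63.1]), array([101.5,  38.5]), np.float64(84.9)] rack [-31.6  -2.4]
body [ 38. 137.] 4874 [array([500.7,  75.2]), array([37.1, 36.7]), np.float64(32.4)] rack [-31.9  93.4]
body [458. 275.] 6179 [array([677.8,  -5.4]), array([39.4, 41. ]), np.float64(52.6)] rack [-89.  -92.6]
body [279. 257.] 232 [array([598.2,  14.2]), array([ 3.5, 14.2]), np.float64(57.4)] rack [-79.8 -11.1]
```

View pics/w11.png

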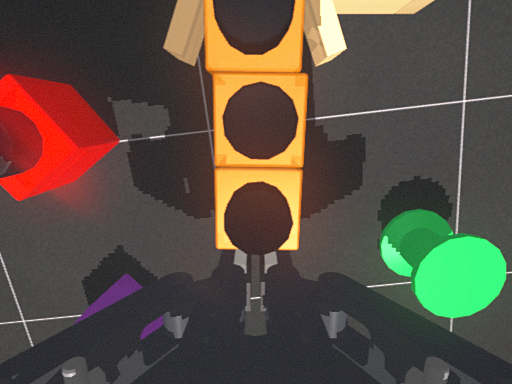

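View pics/t11c.png

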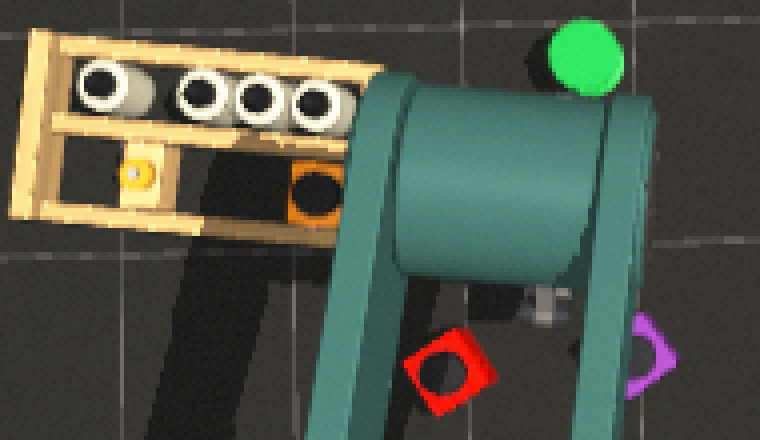

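The front bottle is in the straight lane at (315,192) in the top crop. The gap to the stop looks like about 55–62 mm. Another 30 mm at this pace, then slow.

arm_command:
  targets:
    - [[0.0002,0.003,0,0,0,-0.001],[0.0005,0.006,0,0,0,-0.003],[0.0007,0.009,0,0,0,-0.004],[0.001,0.012,0,0,0,-0.006],[0.0012,0.015,0,0,0,-0.007],[0.0014,0.018,0,0,0,-0.009],[0.0017,0.021,0,0,0,-0.01],[0.0019,0.024,0,0,0,-0.012],[0.0022,0.027,0,0,0,-0.014],[0.0024,0.03,0,0,0,-0.016]]

```text
time_s: 15.93
ee_pos: [0.5894, 0.0377, 0.0233]
orientation: [0.751, 0.66, 0.013, -0.012]
contact_force: [-0.2, -2.8, 0.3]
finger_gap: 0.0043
```

```bash
python3 - <<'E'
from h import *
chk('w12')
p,P=shoot('top','t12')
cv2.imwrite('pics/t12c.png',cv2.resize(p[150:260,50:240],None,fx=4,fy=4,interpolation=3)[...,::-1])
E
```

```text
t 15.9333 [0.5894 0.0377 0.0233] th -7.4 F [-0.22 -2.79  0.34] along -2.8
tcp rack(cam) [-57.7  -0.8]
cap [251.  21.] [602.  136.2] rack [41.7  0.9] 12.7
cap [259. 120.] [600.  101.4] rack [ 6.9 -1.6] 12.9
cap [258. 220.] [595.1  66. ] rack [-28.8  -1.4] 12.9
cap [ 18. 228.] [501.8  75.1] rack [-31.8  92.3] 13.0
cap [237. 281.] [582.4  38.6] rack [-57.6   7.7] 13.1
cap [274. 280.] [599.1  36.3] rack [-57.8  -9.1] 12.8
cap [201. 283.] [570.8  45.2] rack [-52.6  20.1] 2.9
cap [310. 284.] [611.9  40.2] rack [-52.3 -21.3] 2.9
body [255. 120.] 11380 [array([598.6,  93.2]), array([101.2,  38.7]), np.float64(84.7)] rack [-1.4 -1.3]
body [374.  13.] 712 [array([648.4, 133.4]), array([ 6.4, 22.7]), np.float64(71.2)] rack [ 44.9 -45.5]
body [ 50. 206.] 4241 [array([500.5,  75.3]), array([37.6, 36.1]), np.float64(32.0)] rack [-31.8  93.7]
body [279. 257.] 237 [array([600.7,  44.1]), array([ 3.4, 13.9]), np.float64(55.6)] rack [-49.8  -9.7]
body [462. 316.] 2825 [array([683.2,   3. ]), array([20.1, 41. ]), np.float64(54.6)] rack [-80.  -96.8]
```

View pics/w12.png

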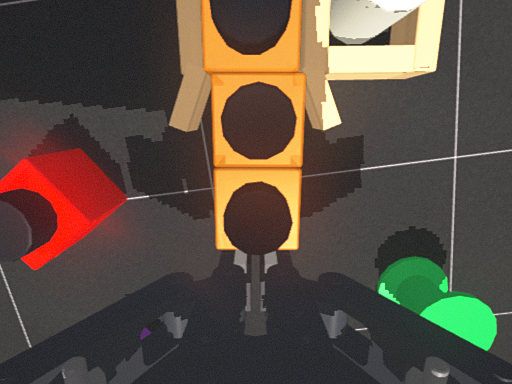

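View pics/t12c.png

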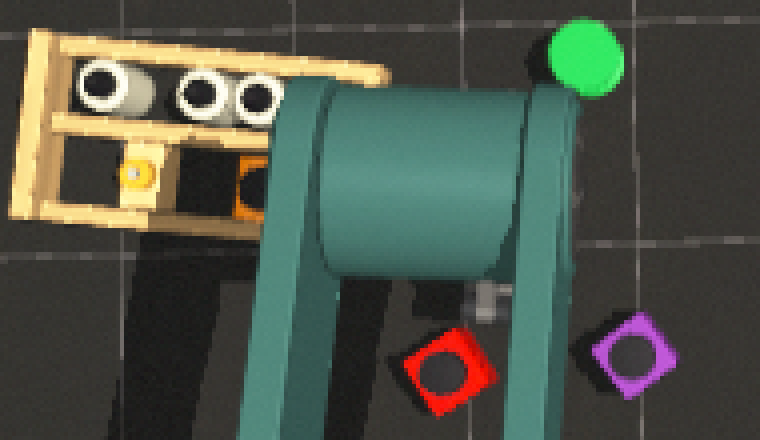

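Straight and upright, with about 30 mm to go. I'll slow down.

arm_command:
  targets:
    - [[0.0002,0.002,0,0,0,0],[0.0004,0.004,0,0,0,0],[0.0006,0.006,0,0,0,0],[0.0008,0.008,0,0,0,0],[0.001,0.01,0,0,0,0],[0.0012,0.012,0,0,0,0],[0.0014,0.014,0,0,0,0],[0.0016,0.016,0,0,0,0],[0.0018,0.018,0,0,0,0]]

```text
time_s: 16.78
ee_pos: [0.5912, 0.0555, 0.0234]
orientation: [0.751, 0.66, 0.013, -0.012]
contact_force: [-0.0, -3.2, 1.6]
finger_gap: 0.0044
```

arm_command:
  targets:
    - [[0.0001,0.001,0,0,0,0],[0.0002,0.002,0,0,0,0],[0.0003,0.003,0,0,0,0],[0.0004,0.004,0,0,0,0],[0.0005,0.005,0,0,0,0]]

```text
time_s: 17.2
ee_pos: [0.5917, 0.0604, 0.0233]
orientation: [0.751, 0.66, 0.013, -0.012]
contact_force: [-0.4, -3.1, 0.8]
finger_gap: 0.0039
```

arm_command:
  targets:
    - [[0.0001,0.0007,0,0,0,0],[0.0002,0.0014,0,0,0,0],[0.0003,0.002,0,0,0,0]]

```text
time_s: 17.45
ee_pos: [0.592, 0.0624, 0.0233]
orientation: [0.751, 0.66, 0.013, -0.012]
contact_force: [-1.0, -3.2, 0.7]
finger_gap: 0.0041
```

arm_command:
  targets:
    - [[0.0001,0.0007,0,0,0,0],[0.0002,0.0014,0,0,0,0],[0.0003,0.002,0,0,0,0]]

```text
time_s: 17.7
ee_pos: [0.5923, 0.0644, 0.0233]
orientation: [0.751, 0.66, 0.013, -0.012]
contact_force: [-0.7, -3.5, 1.0]
finger_gap: 0.0044
```

```bash
python3 - <<'E'
from h import *
chk('w13')
p,P=shoot('top','t13')
cv2.imwrite('pics/t13c.png',cv2.resize(p[150:260,50:240],None,fx=4,fy=4,interpolation=3)[...,::-1])
E
```

```text
t 17.7 [0.5923 0.0644 0.0233] th -7.39 F [-0.71 -3.52  1.04] along -3.59
tcp rack(cam) [-30.8  -0.2]
cap [251.  21.] [605.  163.3] rack [68.9  1.4] 12.8
cap [393.  53.] [651.6 144.6] rack [ 56.4 -47.3] 9.0
cap [259. 120.] [603. 128.] rack [33.7 -1.2] 13.0
cap [258. 220.] [598.2  92.7] rack [-2. -1.] 13.0
cap [ 25. 290.] [501.7  74.9] rack [-32.1  92.4] 13.7
cap [236. 280.] [584.9  65.4] rack [-30.7   8.7] 12.5
cap [274. 280.] [602.9  62.9] rack [-30.9  -9.5] 12.6
cap [201. 284.] [573.6  71.9] rack [-25.8  20.7] 2.9
cap [310. 284.] [614.9  66.7] rack [-25.6 -20.9] 2.9
body [255. 120.] 11360 [array([601.6, 119.9]), array([101.6,  38.3]), np.float64(84.5)] rack [25.5 -0.9]
body [383.   3.] 313 [array([653.9, 163.7]), array([ 3.1, 16.9]), np.float64(82.5)] rack [ 75.6 -47.1]
body [354.  71.] 716 [array([644.1, 142.7]), array([13.2, 28.8]), np.float64(14.3)] rack [ 53.5 -40.1]
body [ 59. 261.] 3813 [array([500.5,  75.4]), array([38.2, 36.1]), np.float64(32.0)] rack [-31.7  93.7]
body [280. 257.] 240 [array([603.6,  70.8]), array([ 3.7, 13.8]), np.float64(57.4)] rack [-23.   -9.2]
```

View pics/t13c.png

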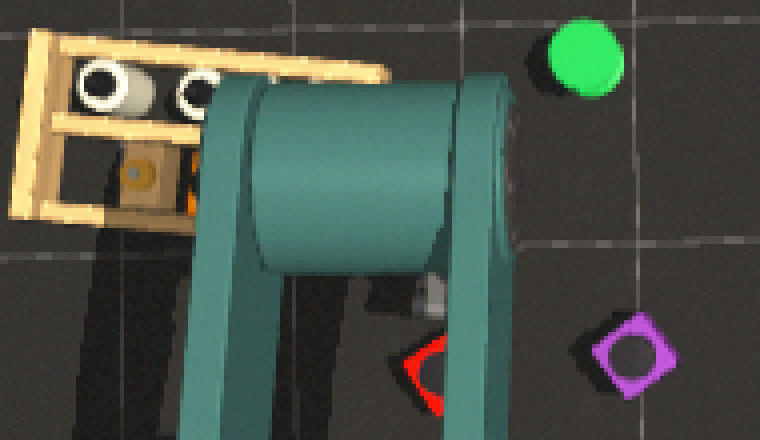

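The gap to the stop is now only a few mm: stop edge about (178,180), bottle edge about (187,185). I'll feel forward in small steps.

arm_command:
  targets:
    - [[0.0001,0.0005,0,0,0,0],[0.0001,0.001,0,0,0,0],[0.0002,0.0015,0,0,0,0]]

```text
time_s: 18.05
ee_pos: [0.5925, 0.0658, 0.0233]
orientation: [0.751, 0.66, 0.013, -0.012]
contact_force: [-1.0, -2.9, -0.1]
finger_gap: 0.0038
```

arm_command:
  targets:
    - [[0.0001,0.0005,0,0,0,0],[0.0001,0.001,0,0,0,0],[0.0002,0.0015,0,0,0,0]]

```text
time_s: 18.3
ee_pos: [0.5927, 0.0674, 0.0234]
orientation: [0.751, 0.66, 0.013, -0.012]
contact_force: [-0.1, -3.7, -0.2]
finger_gap: 0.0041
```

arm_command:
  targets:
    - [[0.0001,0.0005,0,0,0,0],[0.0001,0.001,0,0,0,0]]

```text
time_s: 18.47
ee_pos: [0.5929, 0.0684, 0.0233]
orientation: [0.751, 0.66, 0.013, -0.012]
contact_force: [-0.1, -3.2, -0.2]
finger_gap: 0.0046
```

arm_command:
  targets:
    - [[0.0001,0.0005,0,0,0,0],[0.0001,0.001,0,0,0,0]]

```text
time_s: 18.63
ee_pos: [0.593, 0.0694, 0.0233]
orientation: [0.751, 0.66, 0.013, -0.012]
contact_force: [-0.9, -3.0, 0.9]
finger_gap: 0.0046
```

arm_command:
  targets:
    - [[0.0001,0.0005,0,0,0,0],[0.0001,0.001,0,0,0,0]]

```text
time_s: 18.8
ee_pos: [0.593, 0.0704, 0.0233]
orientation: [0.751, 0.66, 0.013, -0.012]
contact_force: [-0.3, -4.0, 0.4]
finger_gap: 0.0042
```

arm_command:
  targets:
    - [[0.0001,0.0005,0,0,0,0],[0.0001,0.0008,0,0,0,0]]

```text
time_s: 18.97
ee_pos: [0.5931, 0.0712, 0.0233]
orientation: [0.751, 0.66, 0.013, -0.012]
contact_force: [0.2, -3.7, 0.6]
finger_gap: 0.004
```

arm_command:
  targets:
    - [[0.0001,0.0005,0,0,0,0],[0.0001,0.0008,0,0,0,0]]

```text
time_s: 19.13
ee_pos: [0.5932, 0.072, 0.0233]
orientation: [0.751, 0.66, 0.013, -0.012]
contact_force: [-0.2, -3.1, 0.7]
finger_gap: 0.0043
```

arm_command:
  targets:
    - [[0.0001,0.0005,0,0,0,0],[0.0001,0.0008,0,0,0,0]]

```text
time_s: 19.3
ee_pos: [0.5933, 0.0728, 0.0233]
orientation: [0.751, 0.66, 0.013, -0.012]
contact_force: [-0.3, -3.3, 0.6]
finger_gap: 0.0042
```

arm_command:
  targets:
    - [[0.0001,0.0004,0,0,0,0],[0.0001,0.0008,0,0,0,0]]

```text
time_s: 19.47
ee_pos: [0.5934, 0.0736, 0.0233]
orientation: [0.751, 0.66, 0.013, -0.012]
contact_force: [-0.1, -2.1, -0.1]
finger_gap: 0.0042
```

arm_command:
  targets:
    - [[0.0001,0.0004,0,0,0,0],[0.0001,0.0008,0,0,0,0]]

```text
time_s: 19.63
ee_pos: [0.5935, 0.0744, 0.0233]
orientation: [0.751, 0.66, 0.013, -0.012]
contact_force: [0.3, -3.9, 1.0]
finger_gap: 0.0045
```

arm_command:
  targets:
    - [[0.0001,0.0004,0,0,0,0],[0.0001,0.0008,0,0,0,0]]

```text
time_s: 19.8
ee_pos: [0.5936, 0.0752, 0.0233]
orientation: [0.751, 0.66, 0.013, -0.012]
contact_force: [-0.2, -4.3, 1.2]
finger_gap: 0.0042
```

```bash
python3 - <<'E'
from h import *
chk('w14')
p,P=shoot('top','t14')
cv2.imwrite('pics/t14c.png',cv2.resize(p[150:260,50:240],None,fx=4,fy=4,interpolation=3)[...,::-1])
p,P=shoot('scene','s14')
cv2.imwrite('pics/s14c.png',cv2.resize(p[130:230,300:460],None,fx=5,fy=5,interpolation=3)[...,::-1])
E
```

```text
t 19.8 [0.5936 0.0752 0.0233] th -7.39 F [-0.23 -4.28  1.24] along -4.27
tcp rack(cam) [-19.9  -0.1]
cap [251.  21.] [606.4 173.9] rack [79.6  1.3] 12.7
cap [402.   4.] [654.2 169.9] rack [ 81.8 -46.6] 5.8
cap [389.  86.] [651.7 144.8] rack [ 56.6 -47.3] 9.1
cap [259. 120.] [604.2 138.8] rack [44.5 -1. ] 13.0
cap [258. 220.] [599.4 103.5] rack [ 8.9 -0.8] 12.8
cap [237. 279.] [585.5  77. ] rack [-19.2   9.6] 11.9
cap [274. 280.] [603.6  74. ] rack [-19.8  -8.8] 12.7
cap [201. 283.] [575.1  83. ] rack [-14.6  20.7] 2.9
cap [310. 284.] [616.3  77.5] rack [-14.7 -20.9] 3.0
cap [ 28. 314.] [500.8  75.2] rack [-31.9  93.3] 13.5
body [255. 120.] 11371 [array([602.8, 130.5]), array([101.5,  38.4]), np.float64(84.4)] rack [36.1 -0.7]
body [365.  24.] 833 [array([650.1, 167.5]), array([ 8.2, 25.4]), np.float64(58.3)] rack [ 78.9 -42.8]
body [351.  94.] 600 [array([642.1, 144.7]), array([ 9.4, 26.9]), np.float64(0.5)] rack [ 55.3 -37.8]
body [ 61. 280.] 3640 [array([501.7,  76.1]), array([35.4, 36.1]), np.float64(31.7)] rack [-30.9  92.6]
body [279. 257.] 235 [array([604.9,  81.5]), array([ 4., 14.]), np.float64(52.9)] rack [-12.2  -9.1]
```

View pics/t14c.png

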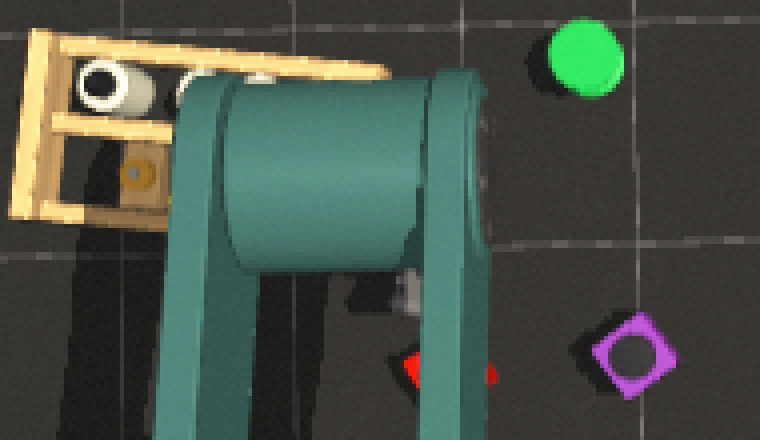

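View pics/s14c.png

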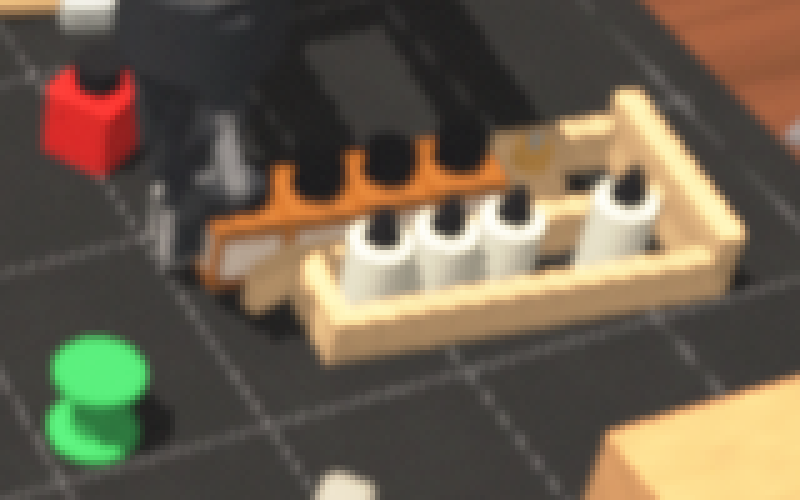

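View pics/w14.png

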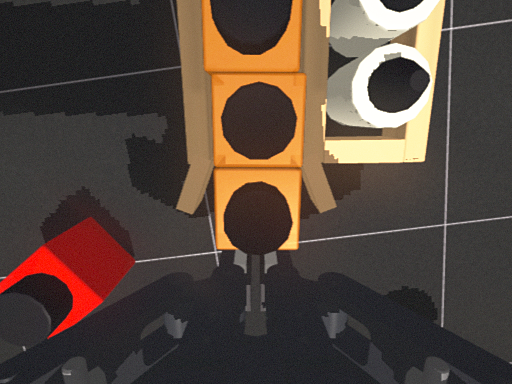

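The row is straight, flush and upright in the lane, and the front bottle is almost at the stop block. Smaller steps now.

arm_command:
  targets:
    - [[0.0001,0.0003,0,0,0,0],[0.0001,0.0006,0,0,0,0]]

```text
time_s: 20.12
ee_pos: [0.5937, 0.0757, 0.0233]
orientation: [0.751, 0.66, 0.013, -0.012]
contact_force: [-0.4, -3.2, 0.4]
finger_gap: 0.0044
```

arm_command:
  targets:
    - [[0,0.0003,0,0,0,0],[0.0001,0.0006,0,0,0,0]]

```text
time_s: 20.28
ee_pos: [0.5938, 0.0763, 0.0233]
orientation: [0.751, 0.66, 0.013, -0.012]
contact_force: [-0.5, -3.9, 1.0]
finger_gap: 0.0041
```

arm_command:
  targets:
    - [[0,0.0003,0,0,0,0],[0.0001,0.0006,0,0,0,0]]

```text
time_s: 20.45
ee_pos: [0.5939, 0.0769, 0.0234]
orientation: [0.751, 0.66, 0.013, -0.012]
contact_force: [-1.0, -3.2, 0.9]
finger_gap: 0.0043
```

arm_command:
  targets:
    - [[0,0.0003,0,0,0,0],[0.0001,0.0006,0,0,0,0]]

```text
time_s: 20.62
ee_pos: [0.594, 0.0776, 0.0233]
orientation: [0.751, 0.66, 0.013, -0.012]
contact_force: [0.7, -4.0, 0.6]
finger_gap: 0.0046
```

arm_command:
  targets:
    - [[0,0.0003,0,0,0,0],[0.0001,0.0006,0,0,0,0]]

```text
time_s: 20.78
ee_pos: [0.5941, 0.0782, 0.0233]
orientation: [0.751, 0.66, 0.013, -0.012]
contact_force: [-0.9, -3.9, -0.3]
finger_gap: 0.0041
```

arm_command:
  targets:
    - [[0,0.0003,0,0,0,0],[0.0001,0.0006,0,0,0,0]]

```text
time_s: 20.95
ee_pos: [0.5942, 0.0787, 0.0233]
orientation: [0.751, 0.66, 0.013, -0.012]
contact_force: [-0.9, -3.5, -0.3]
finger_gap: 0.0041
```

arm_command:
  targets:
    - [[0,0.0003,0,0,0,0],[0.0001,0.0006,0,0,0,0]]

```text
time_s: 21.12
ee_pos: [0.5943, 0.0794, 0.0233]
orientation: [0.751, 0.66, 0.013, -0.012]
contact_force: [-1.1, -3.3, 0.6]
finger_gap: 0.0045
```

arm_command:
  targets:
    - [[0,0.0003,0,0,0,0],[0.0001,0.0006,0,0,0,0]]

```text
time_s: 21.28
ee_pos: [0.5944, 0.08, 0.0233]
orientation: [0.751, 0.66, 0.013, -0.012]
contact_force: [-0.0, -3.1, 0.6]
finger_gap: 0.0042
```

arm_command:
  targets:
    - [[0,0.0003,0,0,0,0],[0.0001,0.0006,0,0,0,0]]

```text
time_s: 21.45
ee_pos: [0.5945, 0.0806, 0.0233]
orientation: [0.751, 0.66, 0.013, -0.012]
contact_force: [-0.5, -3.1, 0.9]
finger_gap: 0.0043
```

arm_command:
  targets:
    - [[0,0.0003,0,0,0,0],[0.0001,0.0006,0,0,0,0]]

```text
time_s: 21.62
ee_pos: [0.5946, 0.0812, 0.0233]
orientation: [0.751, 0.66, 0.013, -0.012]
contact_force: [-1.0, -2.5, 1.1]
finger_gap: 0.0043
```

arm_command:
  targets:
    - [[0,0.0003,0,0,0,0],[0.0001,0.0006,0,0,0,0]]

```text
time_s: 21.78
ee_pos: [0.5947, 0.0818, 0.0233]
orientation: [0.751, 0.66, 0.013, -0.012]
contact_force: [0.3, -3.9, -0.1]
finger_gap: 0.0043
```

```bash
python3 - <<'E'
from h import *
s=state();print(s['time_s'],s['contact_force'],s['ee_pos'])
p,P=shoot('scene','s15')
cv2.imwrite('pics/s15c.png',cv2.resize(p[140:200,340:430],None,fx=8,fy=8,interpolation=3)[...,::-1])
z=np.load('top0.npz');P0=cloud('top',z['d'])
# stop near edge in top frame
q=P0[185:205,80:110]; 
for v in (188,190,200,202): print(v,[(u+80,round(float(rk(q[v-185,u,:2]*1000)[0]),0),round(float(q[v-185,u,2]*1000))) for u in range(8,22)])
E
```

```text
21.7833 [ 0.31957406 -3.8691141  -0.09408812] [0.59470002 0.08176633 0.02332316]
188 [(88, 148.0, 36), (89, 146.0, 35), (90, 145.0, 31), (91, 143.0, 31), (92, 144.0, 21), (93, 144.0, 14), (94, 142.0, 12), (95, 142.0, 5), (96, 140.0, 4), (97, 138.0, 2), (98, 136.0, 3), (99, 134.0, 1), (100, 130.0, 7), (101, 129.0, 2)]
190 [(88, 148.0, 33), (89, 145.0, 35), (90, 144.0, 33), (91, 142.0, 31), (92, 144.0, 19), (93, 143.0, 14), (94, 144.0, 5), (95, 143.0, 0), (96, 142.0, -3), (97, 138.0, 1), (98, 135.0, 3), (99, 133.0, 3), (100, 131.0, 1), (101, 128.0, 2)]
200 [(88, 146.0, 32), (89, 144.0, 30), (90, 142.0, 29), (91, 142.0, 22), (92, 143.0, 13), (93, 144.0, 4), (94, 142.0, 3), (95, 141.0, -1), (96, 137.0, 4), (97, 135.0, 2), (98, 132.0, 5), (99, 130.0, 2), (100, 129.0, -2), (101, 126.0, 1)]
202 [(88, 146.0, 31), (89, 143.0, 33), (90, 143.0, 25), (91, 143.0, 18), (92, 144.0, 10), (93, 142.0, 6), (94, 142.0, 0), (95, 139.0, 3), (96, 137.0, 0), (97, 134.0, 3), (98, 132.0, 1), (99, 130.0, 3), (100, 128.0, 1), (101, 125.0, 2)]
```

View pics/s15c.png

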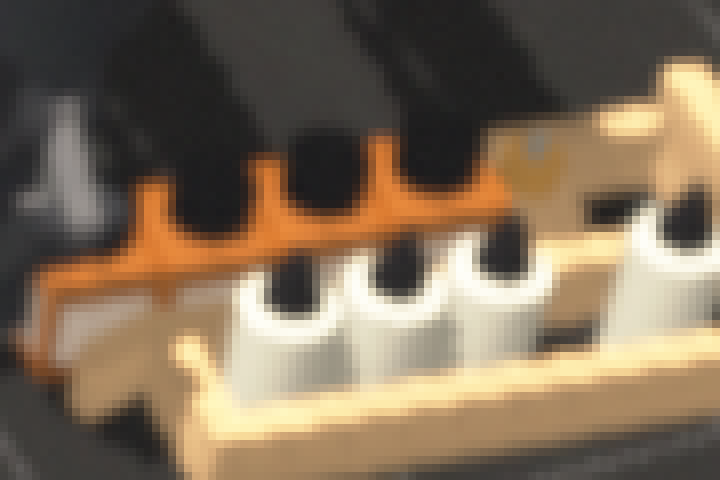

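Depth puts the stop face at about 143 mm, which means about 1.5–2 mm to go. I'll keep feeling forward.

arm_command:
  targets:
    - [[0,0.0003,0,0,0,0],[0.0001,0.0006,0,0,0,0]]

```text
time_s: 22.0
ee_pos: [0.5948, 0.0823, 0.0233]
orientation: [0.751, 0.66, 0.013, -0.012]
contact_force: [-1.5, -3.1, 0.7]
finger_gap: 0.0042
```

arm_command:
  targets:
    - [[0,0.0002,0,0,0,0],[0.0001,0.0004,0,0,0,0]]

```text
time_s: 22.17
ee_pos: [0.5949, 0.0828, 0.0233]
orientation: [0.751, 0.66, 0.013, -0.012]
contact_force: [-0.9, -3.5, 0.1]
finger_gap: 0.0043
```

arm_command:
  targets:
    - [[0,0.0002,0,0,0,0],[0.0001,0.0004,0,0,0,0]]

```text
time_s: 22.33
ee_pos: [0.5949, 0.0829, 0.0233]
orientation: [0.751, 0.66, 0.013, -0.011]
contact_force: [-0.8, -5.4, 1.2]
finger_gap: 0.0042
```

arm_command:
  targets:
    - [[0,0.0002,0,0,0,0],[0.0001,0.0004,0,0,0,0]]

```text
time_s: 22.5
ee_pos: [0.5949, 0.0829, 0.0233]
orientation: [0.751, 0.66, 0.013, -0.011]
contact_force: [-1.3, -5.4, 1.7]
finger_gap: 0.0044
```

The stop is felt: the TCP has stalled at y=0.0829 and the force is rising. Now building up to about 8 N.

arm_command:
  targets:
    - [[0,0.0002,0,0,0,0],[0.0001,0.0005,0,0,0,0]]

```text
time_s: 22.67
ee_pos: [0.595, 0.0829, 0.0233]
orientation: [0.751, 0.66, 0.012, -0.011]
contact_force: [-2.3, -7.2, 1.5]
finger_gap: 0.0042
```

arm_command:
  targets:
    - [[0,0.0002,0,0,0,0],[0,0.0002,0,0,0,0],[0,0.0002,0,0,0,0]]

```text
time_s: 22.92
ee_pos: [0.595, 0.0829, 0.0233]
orientation: [0.751, 0.66, 0.012, -0.011]
contact_force: [-1.7, -6.1, 0.9]
finger_gap: 0.0041
```

arm_command:
  targets:
    - [[0,0,0,0,0,0],[0,0,0,0,0,0],[0,0,0,0,0,0],[0,0,0,0,0,0]]

```text
time_s: 23.25
ee_pos: [0.595, 0.0829, 0.0234]
orientation: [0.751, 0.66, 0.012, -0.011]
contact_force: [-2.0, -7.1, 1.5]
finger_gap: 0.0042
```

arm_command:
  targets:
    - [[0,0,0,0,0,0],[0,0,0,0,0,0],[0,0,0,0,0,0],[0,0,0,0,0,0]]

```text
time_s: 23.58
ee_pos: [0.595, 0.0829, 0.0233]
orientation: [0.751, 0.66, 0.012, -0.011]
contact_force: [-1.6, -7.3, 1.1]
finger_gap: 0.0045
```

About 7 N. I'll add a little and hold for more than half a second at about 8 N.

arm_command:
  targets:
    - [[0,0.0002,0,0,0,0],[0,0.0004,0,0,0,0],[0,0.0004,0,0,0,0]]

```text
time_s: 23.83
ee_pos: [0.595, 0.083, 0.0234]
orientation: [0.751, 0.66, 0.012, -0.011]
contact_force: [-1.8, -7.6, 1.5]
finger_gap: 0.0046
```

arm_command:
  targets:
    - [[0,0,0,0,0,0],[0,0,0,0,0,0],[0,0,0,0,0,0],[0,0,0,0,0,0]]

```text
time_s: 24.17
ee_pos: [0.595, 0.083, 0.0234]
orientation: [0.751, 0.66, 0.012, -0.011]
contact_force: [-2.3, -7.3, 1.0]
finger_gap: 0.0039
```

arm_command:
  targets:
    - [[0,0,0,0,0,0],[0,0,0,0,0,0],[0,0,0,0,0,0],[0,0,0,0,0,0]]

```text
time_s: 24.5
ee_pos: [0.595, 0.083, 0.0233]
orientation: [0.751, 0.66, 0.012, -0.011]
contact_force: [-1.1, -7.2, 1.4]
finger_gap: 0.0045
```

```bash
python3 -c "
from h import *
chk('w16')"
```

```text
t 24.5 [0.595  0.083  0.0233] th -7.41 F [-1.13 -7.17  1.36] along -7.25
tcp rack(cam) [-12.   -0.4]
cap [250.  21.] [607.3 181.5] rack [87.3  1.4] 12.7
cap [398.  18.] [654.9 175. ] rack [ 87.  -46.6] 8.8
cap [258. 121.] [605.5 146.6] rack [52.4 -1.3] 13.0
cap [386. 109.] [651.8 145. ] rack [ 56.8 -47.4] 9.0
cap [257. 221.] [600.6 111.1] rack [16.6 -1. ] 13.0
cap [237. 280.] [588.4  84. ] rack [-11.9   7.6] 13.2
cap [275. 278.] [605.7  81.7] rack [-11.9  -9.8] 12.5
cap [201. 283.] [576.5  90.9] rack [-6.5 20.3] 2.7
cap [309. 284.] [617.5  85.3] rack [ -6.8 -21.1] 2.8
cap [ 27. 326.] [500.4  75.8] rack [-31.3  93.8] 13.8
body [255. 120.] 11362 [array([604. , 138.6]), array([101.4,  38.3]), np.float64(84.7)] rack [44.3 -0.8]
body [359.  40.] 859 [array([647.1, 171.6]), array([ 9.3, 26.8]), np.float64(29.8)] rack [ 82.6 -39.3]
body [348. 111.] 559 [array([642.3, 144.7]), array([ 9.4, 27.1]), np.float64(0.5)] rack [ 55.3 -38. ]
body [280. 258.] 227 [array([606.2,  89.4]), array([ 3.7, 13.8]), np.float64(56.2)] rack [-4.2 -9.3]
body [ 58. 290.] 3042 [array([500.6,  76.5]), array([37.6, 34. ]), np.float64(32.4)] rack [-30.6  93.7]
```

arm_command:
  targets:
    - [[0,0.0003,0,0,0,0],[0,0.0006,0,0,0,0],[0,0.0006,0,0,0,0],[0,0.0006,0,0,0,0]]

```text
time_s: 24.88
ee_pos: [0.595, 0.083, 0.0234]
orientation: [0.751, 0.66, 0.012, -0.01]
contact_force: [-2.0, -8.4, 1.4]
finger_gap: 0.0044
```

arm_command:
  targets:
    - [[0,0,0,0,0,0],[0,0,0,0,0,0],[0,0,0,0,0,0],[0,0,0,0,0,0]]

```text
time_s: 25.22
ee_pos: [0.595, 0.083, 0.0234]
orientation: [0.751, 0.66, 0.012, -0.01]
contact_force: [-1.7, -8.7, 1.6]
finger_gap: 0.0045
```

arm_command:
  targets:
    - [[0,0,0,0,0,0],[0,0,0,0,0,0],[0,0,0,0,0,0],[0,0,0,0,0,0]]

```text
time_s: 25.55
ee_pos: [0.595, 0.083, 0.0234]
orientation: [0.751, 0.66, 0.012, -0.01]
contact_force: [-1.7, -8.1, 0.5]
finger_gap: 0.0043
```

Held at about 8.4 N for over 0.6 s. Now I'll back straight away along the lane, then up.

arm_command:
  targets:
    - [[-0.0003,-0.002,0,0,0,0],[-0.0006,-0.005,0,0,0,0],[-0.0012,-0.01,0,0,0,0],[-0.0026,-0.02,0,0,0,0],[-0.005,-0.04,0,0,0,0],[-0.0065,-0.05,0.01,0,0,0],[-0.0065,-0.06,0.04,0,0,0],[-0.0065,-0.07,0.08,0,0,0],[-0.0065,-0.09,0.12,0,0,0],[-0.0065,-0.11,0.15,0,0,0],[-0.0065,-0.11,0.15,0,0,0],[-0.0065,-0.11,0.15,0,0,0]]

```text
time_s: 26.55
ee_pos: [0.5905, -0.0262, 0.1779]
orientation: [0.752, 0.659, 0.016, -0.009]
contact_force: [-1.4, -0.5, -0.1]
finger_gap: 0.0042
```

```bash
python3 - <<'E'
from h import *
chk('w17')
p,P=shoot('top','t17')
cv2.imwrite('pics/t17c.png',cv2.resize(p[150:260,50:240],None,fx=4,fy=4,interpolation=3)[...,::-1])
p,P=shoot('scene','s17')
cv2.imwrite('pics/s17c.png',cv2.resize(p[130:230,300:460],None,fx=5,fy=5,interpolation=3)[...,::-1])
E
```

```text
t 26.55 [ 0.5905 -0.0262  0.1779] th -7.52 F [-1.45 -0.54 -0.14] along -0.72
tcp rack(cam) [-120.9  -10.1]
cap [243.  24.] [600.8 110.6] rack [16.1 -1.3] 13.0
cap [481.  81.] [795.3  42.8] rack [ -26.  -202.9] 12.8
cap [128.  88.] [500.5  75. ] rack [-32.1  93.6] 13.0
cap [163. 209.] [507.3 -30.1] rack [-135.5   73.3] 13.3
body [243.  28.] 1310 [array([600.8, 112.4]), array([39.9, 36.1]), np.float64(81.9)] rack [17.9 -1. ]
body [471.  85.] 856 [array([798.3,  43.1]), array([40.2, 34.1]), np.float64(67.2)] rack [ -25.4 -205.8]
body [142.  91.] 974 [array([500.4,  74.9]), array([36.5, 36.4]), np.float64(31.7)] rack [-32.2  93.7]
body [343. 155.] 1480 [array([677.8,  -5.4]), array([38.9, 39.5]), np.float64(71.8)] rack [-89.  -92.6]
body [171. 200.] 757 [array([507.4, -30.8]), array([36.5, 35.6]), np.float64(36.4)] rack [-136.1   73.1]
```

View pics/w17.png

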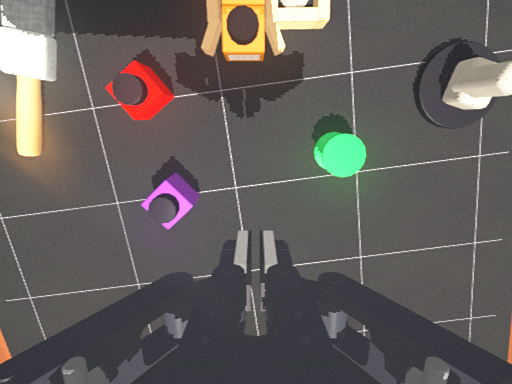

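View pics/s17c.png

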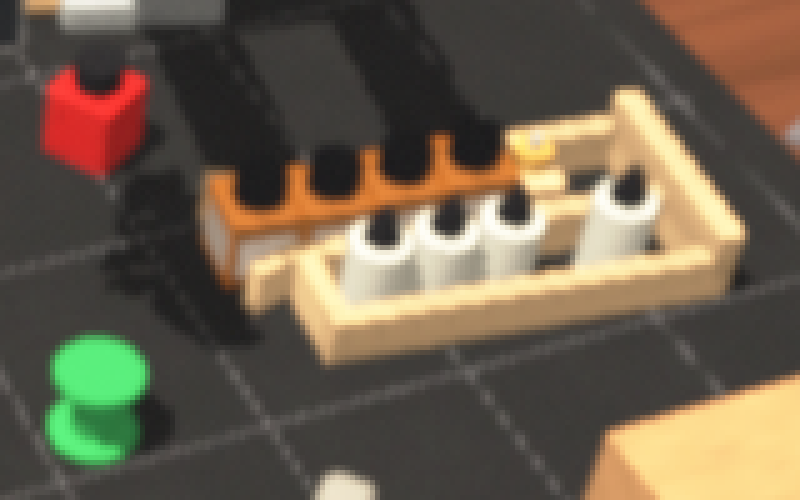

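View pics/s17.png

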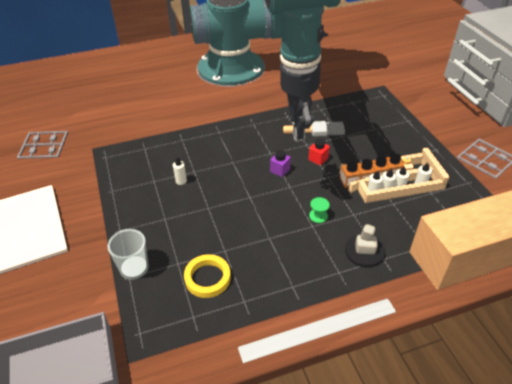

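The wrist view shows the spare upright in the mouth at (243,30), and every bystander is where it was. The scene view shows four flush bottles up against the stop. One look at the top crop for gaps.

View pics/t17c.png

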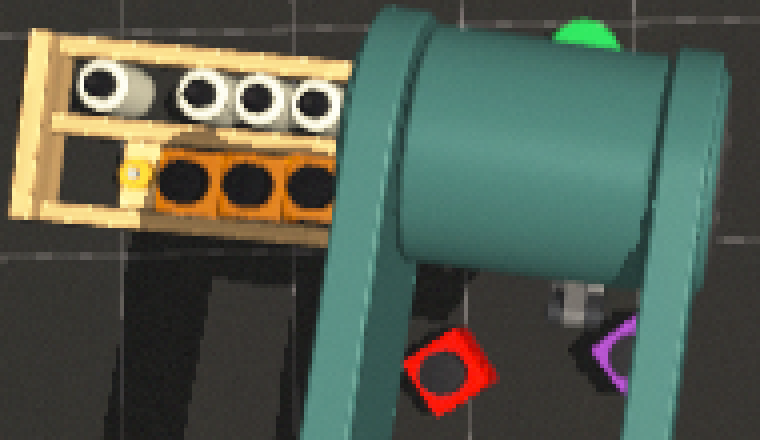

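The front three bottles, at (185,182), (248,184) and (312,187), sit flush against each other and the stop. The arm is clear, so I'm handing in.

```bash
python3 -c "
from workcell import *
print(state()['time_s'],close_job())"
```

```text
the job is handed in; nothing more can be done
26.7 None
```

The spare bottle is now last in the row, and all four bottles sit closed up against the stop in the wide lane. I handed the job in at 26.7 s; it reports no verdict.

- **Placing:** I set the spare down upright about 4 mm behind jar_back, in line with the row.
- **Pushing:** I pushed only the spare, using the sides of the nearly closed fingers. Sliding took about 3–4 N, and the row stayed flush and upright throughout.
- **Seating:** I felt the stop when the tool stalled and the force rose. I leaned at about 7 N first, then held about 8–8.7 N for over 0.6 s. The highest force reading was about 9 N. Then I backed off along the lane and up.
- **Last checks:**
  - The front three bottles are visibly tight against each other and the stop, and the spare stands square in the mouth.
  - After the release the spare read 0.5 mm farther out (16.1 mm against 16.6 mm), which is within the camera's error.
  - The spool, the model rock and the purple and red look-alikes measured where they were. The dropper, cup, tape roll and brush look undisturbed in the pictures.
- **What disagreed:**
  - The top and wrist cameras differed by about 3.5 mm, so I worked in the wrist camera's frame with a correction for its offset.
  - The stop measured about 118 mm beyond the throat, against the stated 86–112 mm. I put that down to my estimate of where the mouth begins, and relied on the contact force instead.
  - The top view of the spare was blocked by the arm at the end, so its final check rests on the wrist and scene views.

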